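Ready the scan turntable and start a scan of the cork figures

TASK

Get the scanner's turntable ready and start it. Slide the battery pack along the shoe on the power block until the catch clicks it home, set the round stage top on the turntable so that its three ball feet settle fully in the cone, the groove and the flat (the red-dotted foot in the cone), and then stand every figure upright on a cork spot of its own on the seated stage. When everything is in place press the orange start button right down, and leave the jar and the drill case where they are.

Things in the scene. Friction and masses are not known exactly. Their poses are not given: they have to be found in the camera images.
- stage_grip (a point): Round white stage top, disc 224 mm wide, 6 mm thick, 0.6 kg, on three 14 mm steel ball feet. Point: in its aluminium lifting bar (50 mm long along x, 14 mm thick along y, rising 42 mm above the disc), 44 mm above the balls' lowest points, 23 mm above the disc's top face. x points to the red dot on the disc's edge over the foot for the cone; z up.
- foot_cone (a point): Centre of the ball foot (14 mm ball) under the red dot; 76 mm from the stage's centre along its +x, 37 mm below stage_grip. It belongs in the cone.
- foot_groove (a point): Centre of the ball foot at (-50, +62) mm in the stage's frame; it belongs in the V-groove.
- foot_flat (a point): Centre of the ball foot at (-50, -62) mm in the stage's frame; it belongs on the flat.
- seat_cone (a point): Where foot_cone's ball centre is when seated: in the brass cone (mouth 22 mm wide, walls 50 degrees steep) on the turntable, a black drum 196 mm wide, 32 mm high, fixed. The ball centre is then 46 mm above the bench, the disc's top 60 mm. A red dot on the drum marks this seat. x points from the drum's centre (76 mm away) to the cone; z up.
- seat_groove (a point): Where foot_groove's ball centre is when seated: in the steel V-groove (22 mm wide at the top, pointing at the cone), at (-126, +62) mm from seat_cone in the drum's frame.
- seat_flat (a point): Where foot_flat's ball centre is when seated: on the flat dark steel puck, at (-126, -62) mm from seat_cone in the drum's frame.
- spot0 (a point): Centre of a cork spot (40 mm disc, flush) on the stage's top face, 55 mm from the stage's centre, 36 degrees anticlockwise from its x; it moves with the stage. Any figure may stand on any spot.
- spot1 (a point): Centre of a cork spot (40 mm disc, flush) on the stage's top face, 55 mm from the stage's centre, 108 degrees anticlockwise from its x; it moves with the stage. Any figure may stand on any spot.
- spot2 (a point): Centre of a cork spot (40 mm disc, flush) on the stage's top face, 55 mm from the stage's centre, 180 degrees anticlockwise from its x; it moves with the stage. Any figure may stand on any spot.
- spot3 (a point): Centre of a cork spot (40 mm disc, flush) on the stage's top face, 55 mm from the stage's centre, 252 degrees anticlockwise from its x; it moves with the stage. Any figure may stand on any spot.
- spot4 (a point): Centre of a cork spot (40 mm disc, flush) on the stage's top face, 55 mm from the stage's centre, 324 degrees anticlockwise from its x; it moves with the stage. Any figure may stand on any spot.
- fig0_center (a point): Cork figure, red coat, steel hat (some figures may be absent): 66 mm tall, 60 g, cork body 26 mm across from 3 to 45 mm up, head 20 mm and hat up to 24 mm across above, on a steel foot plate 34 x 34 x 3 mm. Point: on its axis, half-way up (33 mm above its underside); z up along the figure. Starts upright on the bench.
- fig1_center (a point): Cork figure, blue coat, copper hat (some figures may be absent): 66 mm tall, 60 g, cork body 26 mm across from 3 to 45 mm up, head 20 mm and hat up to 24 mm across above, on a steel foot plate 34 x 34 x 3 mm. Point: on its axis, half-way up (33 mm above its underside); z up along the figure. Starts upright on the bench.
- fig2_center (a point): Cork figure, green coat, brass hat (some figures may be absent): 66 mm tall, 60 g, cork body 26 mm across from 3 to 45 mm up, head 20 mm and hat up to 24 mm across above, on a steel foot plate 34 x 34 x 3 mm. Point: on its axis, half-way up (33 mm above its underside); z up along the figure. Starts upright on the bench.
- fig3_center (a point): Cork figure, yellow coat, aluminium hat (some figures may be absent): 66 mm tall, 60 g, cork body 26 mm across from 3 to 45 mm up, head 20 mm and hat up to 24 mm across above, on a steel foot plate 34 x 34 x 3 mm. Point: on its axis, half-way up (33 mm above its underside); z up along the figure. Starts upright on the bench.
- fig4_center (a point): Cork figure, purple coat, dark steel hat (some figures may be absent): 66 mm tall, 60 g, cork body 26 mm across from 3 to 45 mm up, head 20 mm and hat up to 24 mm across above, on a steel foot plate 34 x 34 x 3 mm. Point: on its axis, half-way up (33 mm above its underside); z up along the figure. Starts upright on the bench.
- pack_center (a point): Black battery pack, blue top, 70 long (x) x 40 wide (y) x 44 mm tall, 0.2 kg, lying foot down. Point: its centre, 22 mm above its underside. The body is 8 to 44 mm up; below it a T-shaped foot: stem 18 mm wide, flange 66 long x 30 wide x 3.5 mm thick, notched half-way along each side, so either end may lead.
- shoe_home (a point): Battery shoe on the grey power block at the turntable's side, deck 46 mm above the bench. Point: pack_center's place when home; x: slide direction, z up. Lower the pack 60 mm before home (at -x), where low guides stand 38 mm apart and nothing covers the deck; towards home they narrow to 32 mm and two steel lips (top 7 mm over the deck) cover the flange, up to an end stop.
- catch (a joint): Spring catch of the shoe, a brass roller at its +y side: 0 m when out, pushed back up to 0.004 m while the pack's flange passes, springing back to 0 in the pack's notch when it is home at the end stop. Pushing past it takes about 3 to 8 N.
- start (a joint): Travel of the orange start button: 0 released, 0.006 m fully down; springs back; 5 N for full travel.
- start_top (a point): Centre of the top face of the orange start button (28 mm across) on the grey console at the front of the turntable, 48 mm above the bench; pressed straight down. It lies 150 mm from the drum's centre on the side opposite the cone.
- jar: Bystander: glass jar with red lid, 72 mm across, 95 mm tall; origin at the centre of its underside.
- drillcase: Bystander: clear flat drill case 90 x 62 x 22 mm; origin at the centre of its underside.

How it is judged:
By the outcome, as a careful person would: the job done as asked, in the order asked, and still so for the second after the job is handed in, with the robot touching nothing.
Of fig0, fig1, fig2, fig3, fig4 only 3 to 5 are there at a start; the rules pass over those that are not, and their reading is None.
At some moment in a run one of fig0, fig1, fig2, fig3, fig4, pack may be knocked a few centimetres aside while the robot is not near it.
It also fails if it takes over 210 s, if anything falls off the work surface, if the arm or the gripper's body presses on something with over 40 N, if the wrist force passes 120 N, or if a joint passes its speed limit or range.

ROBOT

A 6-joint arm with a two-finger parallel gripper is mounted at the origin on the work surface. World frame = base frame: x ahead of the robot, y to its left, z up, the work surface at z = 0. Lengths are in m, angles in rad, forces in N, time in s.
With the tool pointing down it reaches from about 0.325 to 0.75 m from the base axis. Payload 7.6 kg.
Tool frame: the origin (TCP) lies at the very end of the fingers, on their centre line; the grasp point (between the pads) lies grasp_offset behind it (grasp_offset is the distance from the TCP to the grasp point, in m); z points along the fingers, y is the line along which they close (so a half turn about z gives the same grasp; the last joint's range is limited). The gripper opens to 85 mm and grips with 20 to 120 N. Pads are 22 mm wide; open, the fingers measure 114 mm over their backs; the gripper's body (76 mm by 85 mm) begins 54 mm behind the grasp point. The pads swing forward as they close: fully open they stand 13 mm farther back than shut.
Start: joints at [-0.07, 0.052, 1.401, -0, 1.689, -0.07], TCP at [0.525, 0, 0.231] pointing down, gripper open.
Joint ranges: [-2.9, 2.9], [-0.91, 2.17], [0.12, 2.37], [-1.06, 4.2], [0.26, 2.73], [-2.93, 2.93]. Speed limits (rad/s): [2.57, 2.57, 3.01, 3.14, 3.14, 3.14].

INTERFACE

Orientations are given as a unit quaternion [w, x, y, z].
In Python, from station import observe, get_image, finish_job, grasp_offset gives the robot as it stands.
- The arm moves only by the tool play_rows, never from a script. Its argument "series" is a list of rows, each a list of 6 numbers: the shift along the tool's x, y, z each as a share of 0.5 m, from -1 to 1, then the turn, a rotation vector about the tool's x, y, z each as a share of 90 degrees, from -1 to 1. A call has exactly 5 rows; each row shifts and turns the commanded pose from where the row before left it, along the tool's axes as they then stand; what a row does not reach is not made up. A row lasts 1/10 s, in which the tool goes at most 50 mm and 8.59 degrees, less where a joint would pass 70% of its speed; a pose out of reach is approached as far as the arm can. A call with a number of a shift or a turn outside -1 to 1 is refused whole. A call with a gripper value outside its range is refused whole. "hand" is the gripper's target within -1 to 1 (fully open at 1, half-way at 0, shut at -1), set as the call begins (left out, the last holds). The fingers move at their own pace and stop on an object; the grip force is fixed at half the most. Time passes only in rows, so rows that do not move let the fingers close, or fill a call up. It gives the time, the measured TCP pose, the force, the opening and the grip force at its end, in the units of the state.
- observe(): the state, without advancing time (a new reading comes with each control period).
- get_image(name): name is "scene" or "side" or "wrist"; returns a dict with "frame" (420x560x3 uint8, red, green, blue), "fx", "fy", "cx", "cy" (pixels), "extrinsics" (4x4, takes a point from world to camera coordinates). Camera axes: x right, y down, z forward; pixel columns grow to the right and rows downward; lengths in m; the calibration is good to about 2 mm. The wrist camera is an equidistant fisheye: a pixel r from the principal point sees the ray r / f radians off the axis. A picture is of the moment at which its call begins. There is no depth.
- finish_job(): hands the job in; it is judged then, once.
The state is a dict: "clock": time; "joint_positions": joint angles; "joint_velocities": joint speeds; "tau": joint torques, N m; "ee_pos": TCP position; "tool_rot": TCP orientation; "contact_force": force on the tool from outside, world axes, zero at the start; "wrist_torque": the same for the moment, N m; "gripper_width": finger opening in m; "grasp_force": force on a finger pad.
Only numpy, scipy, OpenCV 4.12 (cv2) and the standard library are available. Lean on these libraries where they do the work, as an engineer would, in place of code of your own. Each camera call takes 0.05 s, during which the arm holds its last target. There are 200 camera calls.

## Working session

There is one attempt and no reset: what is moved stays moved. The work goes in short steps, Python scripts to look and compute and a tool call to move; the robot and the scene stay as the last step left them, time stands still between calls to the robot, and variables do not carry over. Pictures are saved under pics/ and viewed, at most 14 in all, crops included, and the job is handed in when it is done.

Besides the shell and the picture viewer there is one more tool, called after "Call:" by a JSON object that holds its "api" and its "payload", one argument or row to a line. play_rows: Moves the arm, as the interface text tells. Its arguments: {"type":"object","properties":{"series":{"type":"array"},"hand":{"type":"number"}},"required":["series"]}

```bash
ls; mkdir -p pics
python3 - <<'E'
from station import *
import cv2,json
o=observe();print(o,grasp_offset)
for n in ["scene","side","wrist"]:
    d=get_image(n);cv2.imwrite(f"pics/{n}0.png",d["frame"][:,:,::-1])
    print(n,d["fx"],d["fy"],d["cx"],d["cy"],d["extrinsics"])
E
```

```text
pics
{'clock': 0.0, 'joint_positions': array([-7.03113543e-02,  5.28489165e-02,  1.40169450e+00, -4.84891408e-07,
        1.68864109e+00, -7.03097745e-02]), 'joint_velocities': array([ 0.00133878,  0.00150455,  0.00049355, -0.0018239 , -0.00119   ,
       -0.0014868 ]), 'tau': array([ 8.02730119e-04, -3.81666934e+01, -3.60182977e+01,  8.43031398e-05,
        6.19437444e-03, -2.66336252e-05]), 'ee_pos': array([5.24698456e-01, 3.80899118e-05, 2.30481345e-01]), 'tool_rot': array([-6.00793136e-04,  7.07107136e-01,  7.07105979e-01, -5.22055994e-04]), 'contact_force': array([ 0.17650316,  0.32922632, -0.20239739]), 'wrist_torque': array([0.04450073, 0.01282908, 0.01934522]), 'grasp_force': 0.0, 'gripper_width': 0.08549998641174654} 0.0187
scene 503.3319429439038 503.3319429439038 286.9158836026915 207.0803044371397 [[-0.55093368  0.83450746 -0.00832987  0.26247888]
 [ 0.66905718  0.43569492 -0.60210666 -0.28869932]
 [-0.49883322 -0.33729399 -0.79837221  1.74354916]
 [ 0.          0.          0.          1.        ]]
side 506.9191069355833 506.9191069355833 277.208430069967 203.94741054820807 [[ 0.96614575 -0.25783908  0.00902184 -0.499668  ]
 [-0.12041226 -0.48157022 -0.8680962   0.12230448]
 [ 0.22817377  0.83762111 -0.49631401  1.37823751]
 [ 0.          0.          0.          1.        ]]
wrist 325.19226210127806 325.19226210127806 278.98545377019974 211.08433777819445 [[ 9.99998685e-01  8.71167685e-04 -1.36816483e-03 -5.24015050e-01]
 [ 1.27094572e-03 -9.44932530e-01  3.27262735e-01 -4.33203075e-02]
 [-1.00772274e-03 -3.27264043e-01 -9.44932395e-01  3.79654189e-01]
 [ 0.00000000e+00  0.00000000e+00  0.00000000e+00  1.00000000e+00]]
```

View images.

View pics/scene0.png

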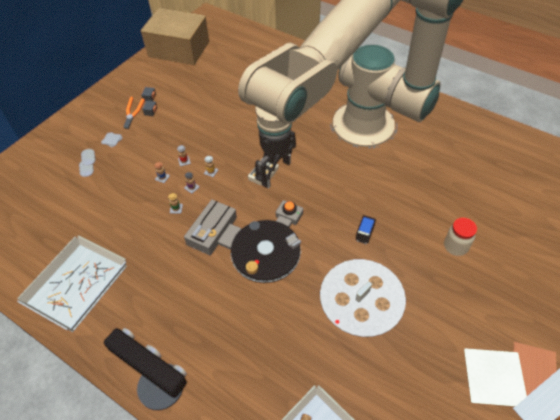

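View pics/side0.png

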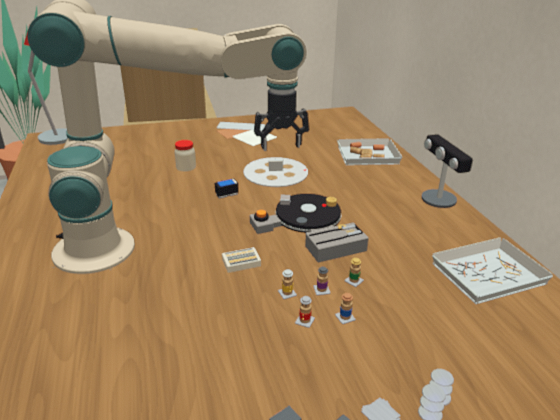

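View pics/wrist0.png

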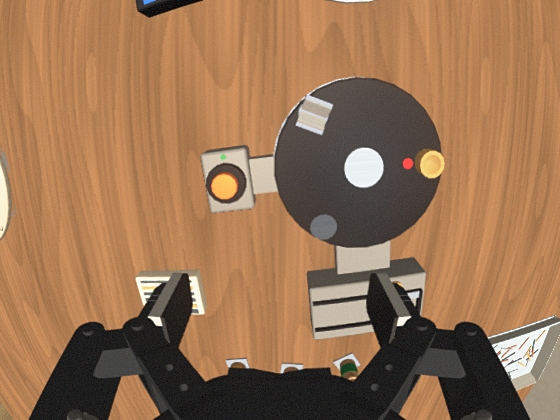

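```bash
cat > h.py <<'E'
import numpy as np,cv2
from station import *
def ray(d,p):
    E=d["extrinsics"];R=E[:3,:3];c=-R.T@E[:3,3]
    x=(p[0]-d["cx"])/d["fx"];y=(p[1]-d["cy"])/d["fy"]
    if d["fx"]<400:
        r=np.hypot(x,y);k=np.sin(r)/max(r,1e-9);v=np.array([x*k,y*k,np.cos(r)])
    else: v=np.array([x,y,1.])
    v=R.T@v;return c,v/np.linalg.norm(v)
def onz(d,p,z):
    c,v=ray(d,p);return c+v*(z-c[2])/v[2]
def tri(*dp):
    A=np.zeros((3,3));b=np.zeros(3)
    for d,p in dp:
        c,v=ray(d,p);P=np.eye(3)-np.outer(v,v);A+=P;b+=P@c
    return np.linalg.solve(A,b)
def px(d,X):
    E=d["extrinsics"];q=E[:3,:3]@np.asarray(X)+E[:3,3]
    if d["fx"]<400:
        r=np.hypot(q[0],q[1]);th=np.arctan2(r,q[2]);s=q[:2]/max(r,1e-9)*th
    else: s=q[:2]/q[2]
    return s*d["fx"]+[d["cx"],d["cy"]]
HUE=dict(red=[(0,6),(174,180)],orange=[(7,17)],yellow=[(22,32)],green=[(40,85)],blue=[(100,125)],purple=[(126,160)])
def blobs(d,col,s=120,v=60,amin=6,roi=None):
    h=cv2.cvtColor(d["frame"],cv2.COLOR_RGB2HSV);m=np.zeros(h.shape[:2],np.uint8)
    for a,b in HUE[col]: m|=cv2.inRange(h,(a,s,v),(b,255,255))
    if roi: k=np.zeros_like(m);k[roi[1]:roi[3],roi[0]:roi[2]]=1;m=m*k
    n,l,st,ce=cv2.connectedComponentsWithStats(m)
    return sorted([(int(st[i,4]),ce[i].round(1).tolist(),st[i,:4].tolist()) for i in range(1,n) if st[i,4]>=amin],reverse=True)
def save(d,name,roi=None,k=1):
    f=d["frame"]
    if roi: f=f[roi[1]:roi[3],roi[0]:roi[2]]
    cv2.imwrite(f"pics/{name}.png",cv2.resize(f[:,:,::-1],None,fx=k,fy=k,interpolation=cv2.INTER_CUBIC))
E
python3 - <<'E'
from h import *
w=get_image("wrist");s=get_image("scene");e=get_image("side")
P=lambda n,x:print(n,np.round(x,4))
for n,p,z in [("drum",(364,167),.032),("dot",(408,164),.032),("cone",(431,164),.034),("puck",(323,227),.036),("groove",(314,115),.04),("button",(225,184),.048)]:P(n,onz(w,p,z))
print(blobs(w,"red",roi=(250,80,450,250))[:4],blobs(w,"orange",s=200,v=150,roi=(190,140,260,220))[:3])
P("stage",onz(s,(363,297),.05));P("stage dot",onz(s,(337,322),.05))
P("pack",onz(s,(367,229),.04));P("jar",onz(s,(460,245),.03))
for n,p in [("yel",(210,165)),("red",(183,155)),("blue?",(161,172)),("purp",(191,182)),("grn",(174,203))]:P(n,onz(s,p,.03))
for n,p in [("yel",(287,283)),("red",(305,311)),("blue",(346,307)),("pur",(322,280)),("grn",(355,271))]:P(n,onz(e,p,.03))
for n,p in [("shoe0",(308,275)),("shoe1",(424,262)),("shoe2",(428,330)),("shoe3",(318,338)),("catch",(400,287))]:P(n,onz(w,p,.046))
hs=cv2.cvtColor(s["frame"],cv2.COLOR_RGB2HSV);m=cv2.inRange(hs,(0,0,150),(180,60,255));n,l,st,ce=cv2.connectedComponentsWithStats(m)
for i in range(1,n):
    if st[i,4]>1500: print(st[i],ce[i])
save(w,"wr_shoe",(290,60,450,360),2)
save(s,"sc_stage",(150,100,420,340),2.2)
E
```

```text
drum [0.6166 0.0168 0.032 ]
dot [0.6684 0.0218 0.032 ]
cone [0.6968 0.0234 0.034 ]
puck [ 0.5735 -0.0515  0.036 ]
groove [0.5595 0.0716 0.04  ]
button [0.4681 0.0011 0.048 ]
[(103, [407.2, 163.1], [402, 158, 11, 12])] []
stage [0.6107 0.3228 0.05  ]
stage dot [0.7066 0.3014 0.05  ]
pack [0.411  0.2297 0.04  ]
jar [0.3106 0.4702 0.03  ]
yel [ 0.4574 -0.3042  0.03  ]
red [ 0.4711 -0.4043  0.03  ]
blue? [ 0.5642 -0.4148  0.03  ]
purp [ 0.5443 -0.3094  0.03  ]
grn [ 0.6351 -0.2992  0.03  ]
yel [ 0.4592 -0.3071  0.03  ]
red [ 0.4709 -0.4116  0.03  ]
blue [ 0.5642 -0.4219  0.03  ]
pur [ 0.5441 -0.3169  0.03  ]
grn [ 0.6351 -0.3034  0.03  ]
shoe0 [ 0.5579 -0.1076  0.046 ]
shoe1 [ 0.7011 -0.0947  0.046 ]
shoe2 [ 0.7335 -0.2056  0.046 ]
shoe3 [ 0.5756 -0.2055  0.046 ]
catch [ 0.6747 -0.1289  0.046 ]
[ 251    0  123   99 2168] [317.03505535  44.69049815]
[ 436   55  124   82 5167] [500.96690536  92.96206696]
[  18  236  108   94 5145] [ 71.96948494 281.23148688]
[ 320  259   86   78 4511] [362.58612281 297.59255154]
[   0  313  136  107 7381] [ 45.32299146 383.70329224]
[ 464  348   96   72 4415] [509.89920725 384.70486976]
```

View pics/sc_stage.png

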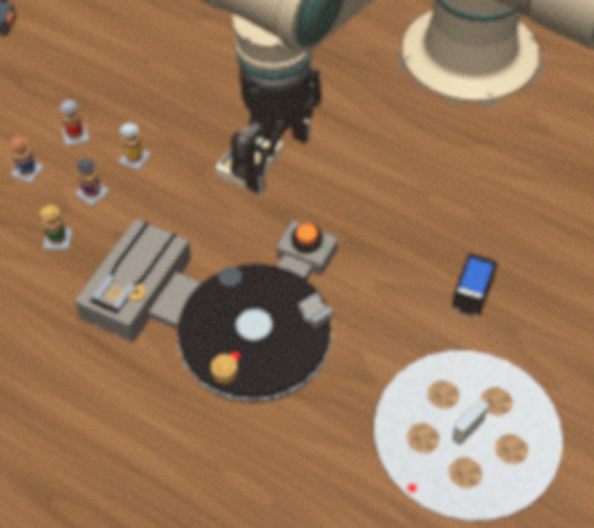

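Call:
{"api": "play_rows", "payload": {
  "series": [
    [-0.08, 0.04, -0.01, 0, 0, 0],
    [-0.08, 0.04, -0.01, 0, 0, 0],
    [-0.08, 0.04, -0.01, 0, 0, 0],
    [-0.08, 0.04, -0.01, 0, 0, 0],
    [-0.08, 0.04, -0.01, 0, 0, 0]
  ]
}}

```text
clock: 0.8
ee_pos: [0.6255, -0.2016, 0.2564]
tool_rot: [0.0, 0.707, 0.707, 0.0]
contact_force: [1.1, -0.2, -0.2]
gripper_width: 0.0855
grasp_force: 0.0
```

Call:
{"api": "play_rows", "payload": {
  "series": [
    [-0.02, 0.0, 0, 0, 0, 0],
    [0, 0, 0, 0, 0, 0],
    [0, 0, 0, 0, 0, 0],
    [0, 0, 0, 0, 0, 0],
    [0, 0, 0, 0, 0, 0]
  ]
}}

```text
clock: 1.3
ee_pos: [0.625, -0.2086, 0.2571]
tool_rot: [0.0, 0.707, 0.708, 0.0]
contact_force: [0.2, 0.5, -0.5]
gripper_width: 0.0853
grasp_force: 0.0
```

Run:
```python
from h import *
w=get_image("wrist");np.save("w1.npy",w,allow_pickle=True)
o=observe();print(o["ee_pos"],o["tool_rot"],o["clock"])
print(px(w,o["ee_pos"]))
save(w,"w1",(150,0,450,300),2)
```

```text
[ 0.62497968 -0.20879883  0.25704571] [4.08831606e-04 7.06592975e-01 7.07620058e-01 2.32804815e-04] 1.35
[279.81247675 276.54368026]
```

View pics/w1.png

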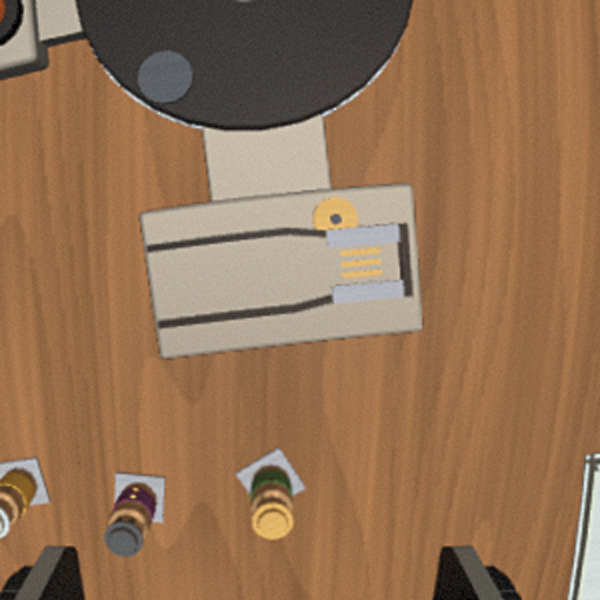

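Run:
```python
from h import *
w=np.load("w1.npy",allow_pickle=True).item()
f=lambda x,y,z:onz(w,(x/2+150,y/2),z)[:2]
q=dict(tl=f(140,213,.046),tr=f(411,185,.046),bl=f(162,357,.046),br=f(421,328,.046),
 l1=f(326,232,.053),l2=f(400,226,.053),l1i=f(328,247,.053),l2i=f(400,242,.053),m1=f(332,292,.053),m2=f(404,282,.053),m1o=f(333,304,.053),m2o=f(404,297,.053),
 roll=f(335,218,.053),rollb=f(335,218,.048),g1=f(148,247,.05),g2=f(290,232,.05),g3=f(158,325,.05),g4=f(300,308,.05),s1=f(400,224,.054),s2=f(405,295,.054))
for k,v in q.items():print(k,v.round(4))
a=lambda p,r:np.degrees(np.arctan2(*(q[r]-q[p])[::-1]))
print([round(a(*t),2) for t in [("tl","tr"),("bl","br"),("l1","l2"),("m1o","m2o"),("g1","g2"),("g3","g4")]])
th=np.radians(np.mean([a("tl","tr"),a("bl","br")]))
u=np.array([np.cos(th),np.sin(th)]);n=np.array([-u[1],u[0]])
for k,v in q.items():print(k,(v@u).round(4),(v@n).round(4))
# stage, pack
s=get_image("scene");e=get_image("side")
for d,nm in((s,"scene"),(e,"side")):
    print(nm,"blue",[b for b in blobs(d,"blue",amin=40)][:4]);print("red",blobs(d,"red",s=170,amin=3,roi=(250,150,420,340))[:4])
```

```text
tl [ 0.561 -0.128]
tr [ 0.7072 -0.1113]
bl [ 0.571  -0.2086]
br [ 0.7163 -0.1909]
l1 [ 0.6604 -0.1387]
l2 [ 0.7001 -0.1341]
l1i [ 0.6616 -0.1467]
l2i [ 0.7004 -0.1427]
m1 [ 0.6643 -0.1709]
m2 [ 0.7035 -0.1644]
m1o [ 0.665  -0.1774]
m2o [ 0.7039 -0.1727]
roll [ 0.665  -0.1311]
rollb [ 0.6656 -0.1312]
g1 [ 0.5657 -0.1466]
g2 [ 0.6415 -0.1391]
g3 [ 0.57   -0.1895]
g4 [ 0.6474 -0.1803]
s1 [ 0.6999 -0.133 ]
s2 [ 0.7042 -0.1714]
[np.float64(6.51), np.float64(6.92), np.float64(6.59), np.float64(6.98), np.float64(5.6), np.float64(6.8)]
tl 0.5422 -0.1928
tr 0.6893 -0.1933
bl 0.5427 -0.274
br 0.689 -0.2734
l1 0.6396 -0.215
l2 0.6796 -0.2151
l1i 0.6399 -0.2231
l2i 0.6789 -0.2237
m1 0.6397 -0.2474
m2 0.6794 -0.2456
m1o 0.6397 -0.254
m2o 0.6788 -0.2538
roll 0.6451 -0.208
rollb 0.6457 -0.2081
g1 0.5447 -0.2118
g2 0.6209 -0.2132
g3 0.5439 -0.2549
g4 0.6219 -0.2548
s1 0.6795 -0.214
s2 0.6793 -0.2526
scene blue [(14136, [58.7, 53.6], [0, 0, 150, 152]), (162, [366.4, 224.6], [359, 217, 15, 16])]
red [(11, [256.7, 261.3], [255, 260, 4, 4])]
side blue [(79, [225.4, 182.9], [217, 180, 18, 7]), (53, [345.3, 312.8], [341, 309, 10, 8])]
red [(55, [305.2, 315.8], [300, 312, 11, 8]), (12, [323.5, 205.0], [322, 204, 4, 3])]
```

Call:
{"api": "play_rows", "payload": {
  "series": [
    [0.086, -0.025, -0.015, 0, 0, 0],
    [0.086, -0.025, -0.015, 0, 0, 0],
    [0.086, -0.025, -0.015, 0, 0, 0],
    [0.086, -0.025, -0.015, 0, 0, 0],
    [0.086, -0.025, -0.015, 0, 0, 0]
  ]
}}

```text
clock: 1.95
ee_pos: [0.5616, 0.0068, 0.2944]
tool_rot: [0.0, 0.707, 0.707, 0.0]
contact_force: [0.7, 0.7, 0.3]
gripper_width: 0.0853
grasp_force: 0.0
```

Call:
{"api": "play_rows", "payload": {
  "series": [
    [0.086, -0.025, -0.015, 0, 0, 0],
    [0.086, -0.025, -0.015, 0, 0, 0],
    [0.086, -0.025, -0.015, 0, 0, 0],
    [0.086, -0.025, -0.015, 0, 0, 0],
    [0.086, -0.025, -0.015, 0, 0, 0]
  ]
}}

```text
clock: 2.45
ee_pos: [0.4989, 0.2218, 0.332]
tool_rot: [0.0, 0.707, 0.707, 0.0]
contact_force: [0.8, 0.8, -0.2]
gripper_width: 0.0855
grasp_force: 0.0
```

Call:
{"api": "play_rows", "payload": {
  "series": [
    [0, 0, 0, 0, 0, 0],
    [0, 0, 0, 0, 0, 0],
    [0, 0, 0, 0, 0, 0],
    [0, 0, 0, 0, 0, 0],
    [0, 0, 0, 0, 0, 0]
  ]
}}

```text
clock: 2.95
ee_pos: [0.5003, 0.219, 0.3311]
tool_rot: [-0.0, 0.708, 0.706, -0.0]
contact_force: [-0.3, 0.8, -1.1]
gripper_width: 0.0855
grasp_force: 0.0
```

Run:
```python
from h import *
w=get_image("wrist");np.save("w2.npy",w,allow_pickle=True)
o=observe();print(o["ee_pos"],o["tool_rot"],o["clock"])
print("red",blobs(w,"red",s=150,amin=10)[:5],"blue",blobs(w,"blue",amin=60)[:3],"or",blobs(w,"orange",s=220,v=180,amin=60)[:5])
h=cv2.cvtColor(w["frame"],cv2.COLOR_RGB2HSV);m=cv2.inRange(h,(0,0,150),(180,50,255))
n,l,st,ce=cv2.connectedComponentsWithStats(m)
for i in range(1,n):
    if st[i,4]>1500: print(st[i],ce[i])
save(w,"w2",None,1.4)
```

```text
[0.50030409 0.21916886 0.33114519] [-3.75153816e-05  7.07650280e-01  7.06562852e-01 -1.23413311e-04] 3.0
red [(686, [116.5, 7.8], [96, 0, 45, 20]), (36, [411.9, 115.0], [409, 112, 7, 7])] blue [(787, [208.0, 165.8], [189, 152, 39, 29])] or []
[ 505    6   55  125 2890] [531.65882353  74.42318339]
[  266    21   154   155 15637] [341.66387414  97.57613353]
```

View pics/w2.png

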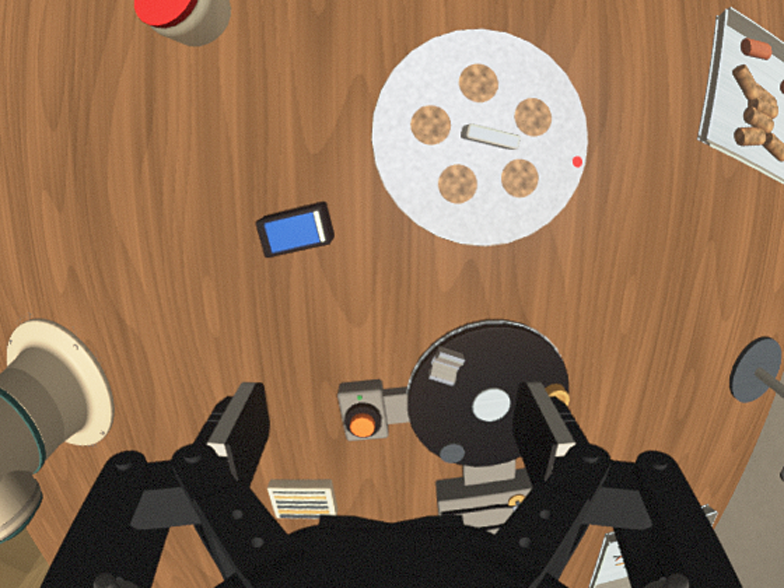

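Run:
```python
from h import *
w=np.load("w2.npy",allow_pickle=True).item()
h=cv2.cvtColor(w["frame"],cv2.COLOR_RGB2HSV)
# pack top
m=cv2.inRange(h,(100,120,60),(125,255,255))|cv2.inRange(h,(0,0,170),(180,50,255))
k=np.zeros_like(m);k[140:190,180:240]=1;m=m*k
ys,xs=np.nonzero(m);P=np.array([onz(w,p,.044)[:2] for p in zip(xs,ys)])*1000
r=cv2.minAreaRect(P.astype(np.float32));print("pack blue+white",r)
# stage
m=cv2.inRange(h,(0,0,150),(180,50,255));n,l,st,ce=cv2.connectedComponentsWithStats(m)
i=[i for i in range(1,n) if st[i,4]>10000][0]
c=max(cv2.findContours((l==i).astype(np.uint8),0,1)[0],key=len)[:,0]
P=np.array([onz(w,p,.021)[:2] for p in c])*1000
A=np.c_[2*P,np.ones(len(P))];q=np.linalg.lstsq(A,(P**2).sum(1),rcond=None)[0];print("circle",q[:2],np.sqrt(q[2]+q[0]**2+q[1]**2))
m=cv2.inRange(h,(5,50,60),(25,255,235));n,l,st,ce=cv2.connectedComponentsWithStats(m)
S=[]
for i in range(1,n):
    x=ce[i]
    if 200<st[i,4]<1200 and 266<x[0]<420 and 21<x[1]<176: S.append(onz(w,x,.021)[:2]);print(st[i,4],x,S[-1].round(4))
S=np.array(S);print("spots centre",S.mean(0))
rd=onz(w,(411.9,115),.021)[:2];print("dot",rd,np.degrees(np.arctan2(*(rd-S.mean(0))[::-1])))
C=S.mean(0);a=np.degrees(np.arctan2(*(S-C).T[::-1]));print(np.sort(a),np.hypot(*(S-C).T))
print("mean yaw",np.mean([(x-36+36)%72-36 for x in a]))
bar=[onz(w,np.array(p)/1.4,.063)[:2] for p in [(464,126),(520,138),(518,148),(462,136)]];print("bar",np.round(bar,4),np.mean(bar,0))
```

```text
pack blue+white ((405.9580078125, 219.93838500976562), (55.8718147277832, 30.866308212280273), 11.843147277832031)
circle [592.13587739 312.01987629] 110.34931495336845
599 [341.43405676  58.91318865] [0.5854 0.3663]
566 [380.34452297  83.13957597] [0.6418 0.3355]
631 [307.2614897   88.82884311] [0.5385 0.3223]
569 [370.89103691 126.7943761 ] [0.6298 0.2722]
610 [326.49672131 130.96393443] [0.5659 0.264 ]
spots centre [0.59226877 0.31203989]
dot [0.69223561 0.29315858] -10.695779568164694
[-118.71160216  -46.74244587   25.3605268    97.23956866  169.23548317] [0.05468847 0.05477783 0.05477939 0.05476919 0.05479568]
mean yaw -10.723693879069327
bar [[0.5651 0.3199]
 [0.6171 0.3116]
 [0.6155 0.3022]
 [0.5634 0.3107]] [0.59029197 0.31110095]
```

Call:
{"api": "play_rows", "payload": {
  "series": [
    [0, -0.0376, 0.068, 0, 0, 0],
    [0, -0.0376, 0.068, 0, 0, 0],
    [0, -0.0376, 0.068, 0, 0, 0],
    [0, -0.0376, 0.068, 0, 0, 0],
    [0, -0.0376, 0.068, 0, 0, 0]
  ]
}}

```text
clock: 3.5
ee_pos: [0.4053, 0.2195, 0.16]
tool_rot: [0.0, 0.707, 0.707, 0.0]
contact_force: [0.4, 0.8, 1.0]
gripper_width: 0.0856
grasp_force: 0.0
```

Call:
{"api": "play_rows", "payload": {
  "series": [
    [0, 0, 0, 0, 0, 0.087],
    [0, 0, 0, 0, 0, 0.087],
    [0, 0, 0, 0, 0, 0.087],
    [0, 0, 0, 0, 0, 0.087],
    [0, 0, 0, 0, 0, 0.087]
  ]
}}

```text
clock: 4.0
ee_pos: [0.4062, 0.2196, 0.1613]
tool_rot: [0.0, 0.905, 0.426, 0.0]
contact_force: [0.2, 0.7, 0.5]
gripper_width: 0.0855
grasp_force: 0.0
```

Call:
{"api": "play_rows", "payload": {
  "series": [
    [0, 0, 0, 0, 0, 0.087],
    [0, 0, 0, 0, 0, 0.087],
    [0, 0, 0, 0, 0, 0.087],
    [0, 0, 0, 0, 0, 0.087],
    [0, 0, 0, 0, 0, 0.087]
  ]
}}

```text
clock: 4.5
ee_pos: [0.4062, 0.2196, 0.1613]
tool_rot: [0.0, 0.995, 0.099, 0.0]
contact_force: [0.3, 0.8, -0.4]
gripper_width: 0.0856
grasp_force: 0.0
```

```bash
cat >> h.py <<'E'
from scipy.spatial.transform import Rotation as Ro
def to(x,y,z,yaw):
    """shares total to go to world xyz with tool y at yaw deg; shift assumes tool axes as at start"""
    o=observe();R=Ro.from_quat(o["tool_rot"][[1,2,3,0]]);M=R.as_matrix()
    c,s=np.cos(np.radians(yaw)),np.sin(np.radians(yaw))
    G=np.array([[-s,c,0],[c,s,0],[0,0,-1.]])
    v=np.array([x,y,z])-o["ee_pos"]
    rv=Ro.from_matrix(M.T@G).as_rotvec()/(np.pi/2)
    print("t%.2f pos"%o["clock"],o["ee_pos"].round(4),"yaw",np.degrees(np.arctan2(M[1,1],M[0,1])).round(2),"F",o["contact_force"].round(1),"w",round(o["gripper_width"],4))
    print("  shift before turn",(M.T@v/.5).round(4),"after turn",(G.T@v/.5).round(4),"turn",rv.round(4))
E
python3 - <<'E'
from h import *
to(.406,.220,.016,-78.2)
w=get_image("wrist")
h=cv2.cvtColor(w["frame"],cv2.COLOR_RGB2HSV)
m=cv2.inRange(h,(100,120,60),(125,255,255))
n,l,st,ce=cv2.connectedComponentsWithStats(m);i=1+st[1:,4].argmax();print(st[i])
ys,xs=np.nonzero(l==i);P=np.array([onz(w,p,.044)[:2] for p in zip(xs,ys)])*1000
print(cv2.minAreaRect(P.astype(np.float32)));save(w,"w3",None,1.2)
E
```

```text
t4.50 pos [0.4062 0.2196 0.1613] yaw -78.68 F [ 0.3  0.8 -0.4] w 0.0856
  shift before turn [-2.000e-04 -9.000e-04  2.906e-01] after turn [-2.000e-04 -9.000e-04  2.906e-01] turn [ 0.     -0.0001 -0.0053]
[ 260  179   37   57 2065]
((403.2938232421875, 219.40753173828125), (49.92504119873047, 30.313026428222656), 10.96251392364502)
```

View pics/w3.png

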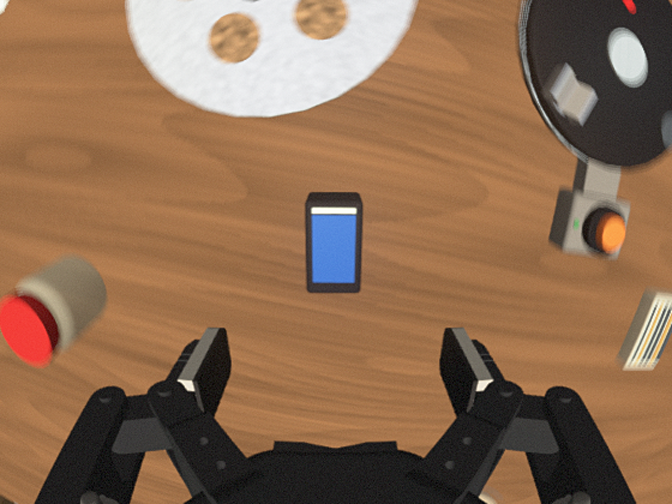

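Call:
{"api": "play_rows", "payload": {
  "series": [
    [0, 0, 0.036, 0, 0, 0],
    [0, 0, 0.036, 0, 0, 0],
    [0, 0, 0.036, 0, 0, 0],
    [0, 0, 0.036, 0, 0, 0],
    [0, 0, 0.036, 0, 0, 0]
  ]
}}

```text
clock: 5.05
ee_pos: [0.4062, 0.2197, 0.0706]
tool_rot: [-0.0, 0.995, 0.103, 0.0]
contact_force: [0.6, -0.2, 0.2]
gripper_width: 0.0853
grasp_force: 0.0
```

Call:
{"api": "play_rows", "payload": {
  "series": [
    [0, 0, 0.036, 0, 0, 0],
    [0, 0, 0.036, 0, 0, 0],
    [0, 0, 0.036, 0, 0, 0],
    [0, 0, 0, 0, 0, 0],
    [0, 0, 0, 0, 0, 0]
  ]
}}

```text
clock: 5.55
ee_pos: [0.4062, 0.2198, 0.0177]
tool_rot: [0.0, 0.995, 0.102, -0.0]
contact_force: [0.3, 0.5, 0.5]
gripper_width: 0.0857
grasp_force: 0.0
```

Call:
{"api": "play_rows", "payload": {
  "series": [
    [0, 0, 0, 0, 0, 0],
    [0, 0, 0, 0, 0, 0],
    [0, 0, 0, 0, 0, 0],
    [0, 0, 0, 0, 0, 0],
    [0, 0, 0, 0, 0, 0]
  ],
  "hand": -1
}}

```text
clock: 6.05
ee_pos: [0.4066, 0.2203, 0.0182]
tool_rot: [-0.0, 0.995, 0.102, 0.001]
contact_force: [-0.5, 0.2, 5.8]
gripper_width: 0.0388
grasp_force: 62.3
```

Call:
{"api": "play_rows", "payload": {
  "series": [
    [0, 0, 0, 0, 0, 0],
    [0, 0, 0, 0, 0, 0],
    [0, 0, 0, 0, 0, 0],
    [0, 0, -0.05, 0, 0, 0],
    [0, 0, -0.08, 0, 0, 0]
  ]
}}

```text
clock: 6.55
ee_pos: [0.4038, 0.219, 0.0801]
tool_rot: [0.001, 0.995, 0.102, -0.003]
contact_force: [0.3, 0.5, -1.7]
gripper_width: 0.0392
grasp_force: 61.3
```

Call:
{"api": "play_rows", "payload": {
  "series": [
    [0, 0, -0.08, 0, 0, 0],
    [0, 0, -0.05, 0, 0, 0],
    [0, 0, 0, 0, 0, 0],
    [0, 0, 0, 0, 0, 0],
    [0, 0, 0, 0, 0, 0]
  ]
}}

```text
clock: 7.05
ee_pos: [0.405, 0.2196, 0.145]
tool_rot: [0.001, 0.995, 0.102, -0.002]
contact_force: [0.5, 0.1, -1.6]
gripper_width: 0.039
grasp_force: 61.5
```

Run:
```python
from h import *
to(.6088,-.1642,.15,-83.3)
w=get_image("wrist");np.save("w4.npy",w,allow_pickle=True);save(w,"w4",(120,0,480,300),2)
```

```text
t7.05 pos [0.405  0.2196 0.145 ] yaw -78.3 F [ 0.5  0.1 -1.6] w 0.039
  shift before turn [ 0.2434  0.8343 -0.0102] after turn [ 0.3153  0.8099 -0.01  ] turn [0.0007 0.0024 0.0556]
```

View pics/w4.png

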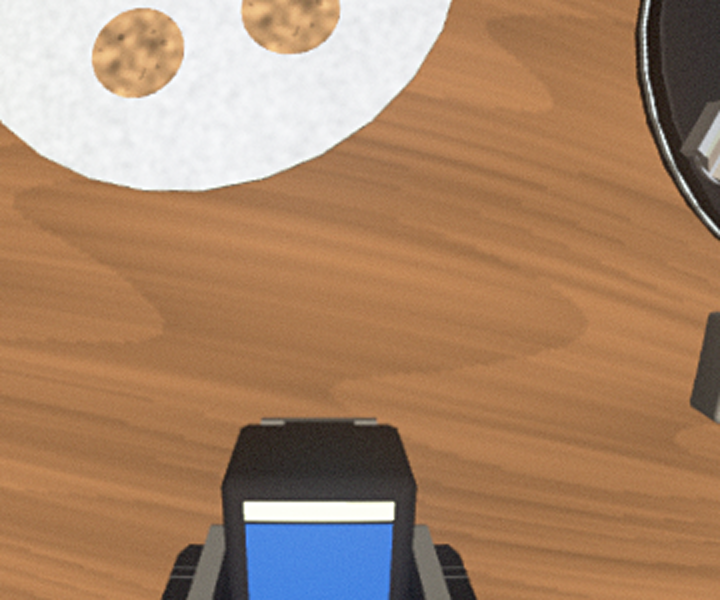

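Run:
```python
from h import *
w=np.load("w4.npy",allow_pickle=True).item();o=observe()
M=Ro.from_quat(o["tool_rot"][[1,2,3,0]]).as_matrix()
for p,z in [((222/2+120,486/2),.171),((415/2+120,486/2),.171),((262/2+120,420/2),.131),((376/2+120,420/2),.131)]:
    print((M.T@(onz(w,p,z)-o["ee_pos"])*1000).round(1))
```

```text
[ 30.5 -18.2 -26.1]
[ 30.5  19.8 -26.1]
[ 30.5 -13.5  13.9]
[30.5 15.4 13.9]
```

Call:
{"api": "play_rows", "payload": {
  "series": [
    [0.01, 0.0347, 0, 0, 0, 0],
    [0.02, 0.0695, 0, 0, 0, 0],
    [0.0209, 0.0695, 0, 0, 0, 0],
    [0.0209, 0.0695, 0, 0, 0, 0],
    [0.0209, 0.0695, 0, 0, 0, 0]
  ]
}}

```text
clock: 7.6
ee_pos: [0.4829, 0.0749, 0.1457]
tool_rot: [-0.0, 0.995, 0.102, -0.001]
contact_force: [0.1, 0.6, -1.9]
gripper_width: 0.0386
grasp_force: 61.4
```

Call:
{"api": "play_rows", "payload": {
  "series": [
    [0.0209, 0.0695, 0, 0, 0, 0],
    [0.0209, 0.0695, 0, 0, 0, 0],
    [0.0209, 0.0695, 0, 0, 0, 0],
    [0.0209, 0.0695, 0, 0, 0, 0],
    [0.0209, 0.0695, 0, 0, 0, 0]
  ]
}}

```text
clock: 8.1
ee_pos: [0.5694, -0.0845, 0.1453]
tool_rot: [-0.0, 0.995, 0.102, -0.001]
contact_force: [0.4, 0.1, -2.4]
gripper_width: 0.0392
grasp_force: 61.4
```

Call:
{"api": "play_rows", "payload": {
  "series": [
    [0.0209, 0.0695, 0, 0, 0, 0],
    [0.0209, 0.0695, 0, 0, 0, 0],
    [0.0109, 0.0347, 0, 0, 0, 0],
    [0, 0, 0, 0, 0, 0.028],
    [0, 0, 0, 0, 0, 0.028]
  ]
}}

```text
clock: 8.6
ee_pos: [0.6123, -0.1635, 0.1446]
tool_rot: [-0.001, 0.998, 0.057, -0.002]
contact_force: [-0.4, 0.2, -3.2]
gripper_width: 0.0393
grasp_force: 61.3
```

Call:
{"api": "play_rows", "payload": {
  "series": [
    [0, 0, 0, 0, 0, 0],
    [0, 0, 0, 0, 0, 0],
    [0, 0, 0, 0, 0, 0],
    [0, 0, 0, 0, 0, 0],
    [0, 0, 0, 0, 0, 0]
  ]
}}

```text
clock: 9.1
ee_pos: [0.6129, -0.1628, 0.1473]
tool_rot: [0.0, 0.998, 0.058, 0.0]
contact_force: [-1.3, -0.7, -2.8]
gripper_width: 0.039
grasp_force: 61.3
```

Run:
```python
from h import *
to(.6122,-.1634,.067,-83.3)
w=get_image("wrist");np.save("w5.npy",w,allow_pickle=True);save(w,"w5",(100,0,500,300),2)
```

```text
t9.10 pos [ 0.6129 -0.1628  0.1473] yaw -83.31 F [-1.3 -0.7 -2.8] w 0.039
  shift before turn [-0.0016  0.001   0.1606] after turn [-0.0016  0.001   0.1606] turn [ 0.     -0.     -0.0001]
```

View pics/w5.png

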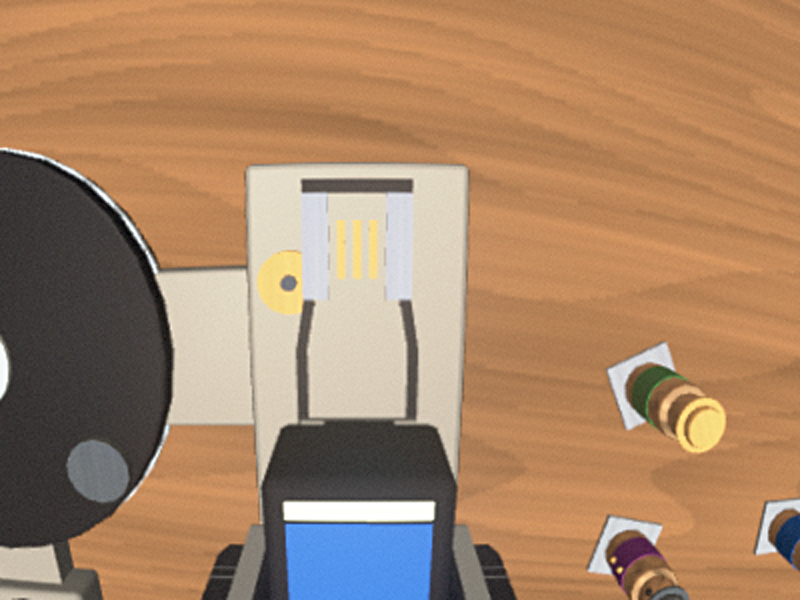

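Run:
```python
from h import *
w=np.load("w5.npy",allow_pickle=True).item();o=observe()
M=Ro.from_quat(o["tool_rot"][[1,2,3,0]]).as_matrix()
for n,p,z in [("lipL",(302,195),.053),("lipR",(413,195),.053),("lipLb",(302,300),.053),("lipRb",(412,300),.053),("gL",(303,415),.05),("gR",(411,415),.05),("stop",(357,191),.054),("roll",(288,283),.053),("blkL",(248,170),.046),("blkR",(467,170),.046),("flL",(304,421),.1325),("flR",(409,421),.1325),("topL",(266,486),.173),("topR",(453,486),.173)]:
    print(n,(M.T@(onz(w,(p[0]/2+100,p[1]/2),z)-o["ee_pos"])*1000)[:2].round(1))
```

```text
lipL [ 87.8 -19.3]
lipR [87.9 20.3]
lipLb [ 49.4 -19.8]
lipRb [49.4 20.4]
gL [  4.1 -20.6]
gR [ 4.1 21.3]
stop [89.1  0.3]
roll [ 55.8 -24.8]
blkL [ 98.  -39.9]
blkR [98.  40.8]
flL [ 30.  -13.1]
flR [30.  13.7]
topL [ 30.4 -17.5]
topR [30.4 19.4]
```

Call:
{"api": "play_rows", "payload": {
  "series": [
    [-0.0008, 0.0005, 0.03, 0, 0, 0],
    [-0.0008, 0.0005, 0.04, 0, 0, 0],
    [0, 0, 0.04, 0, 0, 0],
    [0, 0, 0.03, 0, 0, 0],
    [0, 0, 0.01, 0, 0, 0]
  ]
}}

```text
clock: 9.65
ee_pos: [0.6109, -0.1631, 0.0693]
tool_rot: [-0.001, 0.998, 0.058, -0.002]
contact_force: [-0.4, -0.3, -2.4]
gripper_width: 0.0388
grasp_force: 61.3
```

Call:
{"api": "play_rows", "payload": {
  "series": [
    [0, 0, 0.008, 0, 0, 0],
    [0, 0, 0.004, 0, 0, 0],
    [0, 0, 0.003, 0, 0, 0],
    [0, 0, 0, 0, 0, 0],
    [0, 0, 0, 0, 0, 0]
  ]
}}

```text
clock: 10.15
ee_pos: [0.6125, -0.1636, 0.0654]
tool_rot: [0.0, 0.998, 0.058, 0.0]
contact_force: [0.2, -0.1, -1.9]
gripper_width: 0.0389
grasp_force: 61.3
```

Run:
```python
from h import *
to(.6122,-.1634,.064,-83.3)
```

```text
t10.15 pos [ 0.6125 -0.1636  0.0654] yaw -83.33 F [ 0.2 -0.1 -1.9] w 0.0389
  shift before turn [-0.0005 -0.0004  0.0028] after turn [-0.0005 -0.0004  0.0028] turn [ 0.0003 -0.0006 -0.0004]
```

Call:
{"api": "play_rows", "payload": {
  "series": [
    [0, 0, 0.002, 0, 0, 0],
    [0, 0, 0.001, 0, 0, 0],
    [0.015, 0, 0, 0, 0, 0],
    [0.015, 0, 0, 0, 0, 0],
    [0.015, 0, 0, 0, 0, 0]
  ]
}}

```text
clock: 10.65
ee_pos: [0.6351, -0.1608, 0.0643]
tool_rot: [-0.0, 0.998, 0.058, -0.0]
contact_force: [-6.8, 2.1, 8.6]
gripper_width: 0.039
grasp_force: 62.7
```

Call:
{"api": "play_rows", "payload": {
  "series": [
    [0.012, 0, 0, 0, 0, 0],
    [0.012, 0, 0, 0, 0, 0],
    [0.006, 0, 0, 0, 0, 0],
    [0, 0, 0, 0, 0, 0],
    [0, 0, 0, 0, 0, 0]
  ]
}}

```text
clock: 11.15
ee_pos: [0.6503, -0.1588, 0.0643]
tool_rot: [-0.0, 0.998, 0.058, 0.0]
contact_force: [-3.6, 1.7, 5.3]
gripper_width: 0.0393
grasp_force: 62.5
```

Call:
{"api": "play_rows", "payload": {
  "series": [
    [0.01, 0, 0, 0, 0, 0],
    [0.01, 0, 0, 0, 0, 0],
    [0.008, 0, 0, 0, 0, 0],
    [0.006, 0, 0, 0, 0, 0],
    [0.004, 0, 0, 0, 0, 0]
  ]
}}

```text
clock: 11.65
ee_pos: [0.669, -0.1566, 0.0643]
tool_rot: [-0.0, 0.998, 0.058, 0.0]
contact_force: [-4.8, 0.3, 7.2]
gripper_width: 0.0391
grasp_force: 62.7
```

Call:
{"api": "play_rows", "payload": {
  "series": [
    [0.004, 0, 0, 0, 0, 0],
    [0.002, 0, 0, 0, 0, 0],
    [0.002, 0, 0, 0, 0, 0],
    [0, 0, 0, 0, 0, 0],
    [0, 0, 0, 0, 0, 0]
  ]
}}

```text
clock: 12.15
ee_pos: [0.672, -0.1563, 0.0643]
tool_rot: [-0.0, 0.998, 0.058, -0.001]
contact_force: [-10.3, 0.4, 10.0]
gripper_width: 0.0393
grasp_force: 62.9
```

Call:
{"api": "play_rows", "payload": {
  "series": [
    [0.003, 0, 0, 0, 0, 0],
    [0.003, 0, 0, 0, 0, 0],
    [0, 0, 0, 0, 0, 0],
    [0, 0, 0, 0, 0, 0],
    [0, 0, 0, 0, 0, 0]
  ]
}}

```text
clock: 12.65
ee_pos: [0.6723, -0.1562, 0.0646]
tool_rot: [-0.001, 0.998, 0.058, -0.005]
contact_force: [-26.4, 2.2, 18.0]
gripper_width: 0.0391
grasp_force: 63.9
```

Call:
{"api": "play_rows", "payload": {
  "series": [
    [0.003, 0, 0, 0, 0, 0],
    [0.003, 0, 0, 0, 0, 0],
    [0, 0, 0, 0, 0, 0],
    [0, 0, 0, 0, 0, 0],
    [0, 0, 0, 0, 0, 0]
  ]
}}

```text
clock: 13.15
ee_pos: [0.673, -0.1562, 0.0649]
tool_rot: [-0.001, 0.998, 0.058, -0.008]
contact_force: [-40.2, 1.6, 25.4]
gripper_width: 0.0387
grasp_force: 64.9
```

Call:
{"api": "play_rows", "payload": {
  "series": [
    [-0.008, 0, -0.002, 0, 0, 0],
    [0, 0, 0, 0, 0, 0],
    [0, 0, 0, 0, 0, 0],
    [0, 0, 0, 0, 0, 0],
    [0, 0, 0, 0, 0, 0]
  ]
}}

```text
clock: 13.65
ee_pos: [0.6726, -0.1562, 0.0646]
tool_rot: [-0.0, 0.998, 0.058, -0.003]
contact_force: [-16.1, 1.8, 10.8]
gripper_width: 0.0389
grasp_force: 62.9
```

Call:
{"api": "play_rows", "payload": {
  "series": [
    [0, 0, 0, 0, 0, 0],
    [0, 0, 0, 0, 0, 0],
    [0, 0, 0, 0, 0, 0],
    [0, 0, 0, 0, 0, 0],
    [0, 0, 0, 0, 0, 0]
  ],
  "hand": 0.5
}}

```text
clock: 14.15
ee_pos: [0.6744, -0.1562, 0.0642]
tool_rot: [-0.0, 0.998, 0.058, 0.0]
contact_force: [0.3, 0.2, 0.8]
gripper_width: 0.0639
grasp_force: 0.0
```

Call:
{"api": "play_rows", "payload": {
  "series": [
    [0, 0, -0.06, 0, 0, 0],
    [0, 0, -0.08, 0, 0, 0],
    [0, 0, -0.08, 0, 0, 0],
    [0, 0, -0.08, 0, 0, 0],
    [0, 0, -0.06, 0, 0, 0]
  ]
}}

```text
clock: 14.65
ee_pos: [0.6746, -0.1563, 0.2479]
tool_rot: [0.001, 0.998, 0.058, 0.002]
contact_force: [0.1, 0.2, -0.0]
gripper_width: 0.0637
grasp_force: 0.0
```

Call:
{"api": "play_rows", "payload": {
  "series": [
    [-0.08, -0.02, 0, 0, 0, 0],
    [-0.08, -0.02, 0, 0, 0, 0],
    [-0.04, -0.02, 0, 0, 0, 0],
    [0, 0, 0, 0, 0, 0],
    [0, 0, 0, 0, 0, 0]
  ]
}}

```text
clock: 15.15
ee_pos: [0.5717, -0.1381, 0.2449]
tool_rot: [0.0, 0.998, 0.058, 0.001]
contact_force: [-0.3, -0.5, 0.5]
gripper_width: 0.0642
grasp_force: 0.0
```

Run:
```python
from h import *
to(.592,.312,.2,-100.7)
w=get_image("wrist");np.save("w6.npy",w,allow_pickle=True);save(w,"w6",(60,0,460,300),2)
```

```text
t15.15 pos [ 0.5717 -0.1381  0.2449] yaw -83.34 F [-0.3 -0.5  0.5] w 0.0642
  shift before turn [ 0.1447 -0.8894  0.0896] after turn [-0.1272 -0.8921  0.0899] turn [ 0.0002 -0.0009  0.1929]
```

View pics/w6.png

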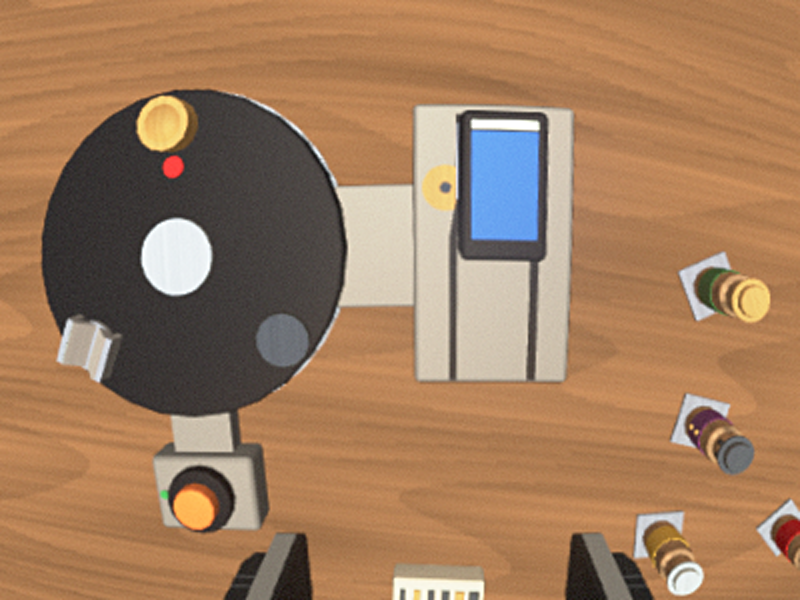

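Run:
```python
from h import *
w=np.load("w6.npy",allow_pickle=True).item();F=lambda x,y,z:onz(w,(x/2+60,y/2),z)[:2]
h=cv2.cvtColor(w["frame"],cv2.COLOR_RGB2HSV)
def cc(m,roi):
    k=np.zeros_like(m);k[roi[1]:roi[3],roi[0]:roi[2]]=1;m=m*k
    n,l,st,ce=cv2.connectedComponentsWithStats(m);i=1+st[1:,4].argmax();return (l==i).astype(np.uint8),ce[i],st[i]
wh,c1,s1=cc(cv2.inRange(h,(0,0,180),(180,60,255)),(120,100,175,155))
print("white",s1,onz(w,c1,.032)[:2])
rd=blobs(w,"red",s=170,roi=(130,70,165,95),amin=10)[0];rp=onz(w,rd[1],.032)[:2];print("red",rd,rp)
# puck
pk,c2,s2=cc(cv2.inRange(h,(90,20,70),(130,140,130)),(180,150,220,190));print("puck",s2,c2,onz(w,c2,.039)[:2])
print("puck man",F(283,340,.039),"cone",F(162,124,.048),"groove",F(88,348,.047))
# drum outline
c=max(cv2.findContours(cv2.inRange(h,(0,0,0),(180,255,75)),0,1)[0],key=cv2.contourArea)[:,0]
P=np.array([onz(w,p,.032)[:2] for p in c if p[0]<225 and p[1]<210])*1000
C=onz(w,c1,.032)[:2]*1000
r=np.hypot(*(P-C).T);P=P[(abs(r-98)<6)]
for _ in range(3):
    A=np.c_[2*P,np.ones(len(P))];q=np.linalg.lstsq(A,(P**2).sum(1),rcond=None)[0];R=np.sqrt(q[2]+q[0]**2+q[1]**2)
    e=abs(np.hypot(*(P-q[:2]).T)-R);P=P[e<1.5]
print("drum",q[:2],R,len(P))
b=blobs(w,"orange",s=180,v=150,roi=(130,225,185,270))[:2];print("btn",b,onz(w,b[0][1],.048)[:2] if b else F(196,506,.048))
for nm,p in [("cone",F(162,124,.048)),("puck",F(283,340,.039)),("groove",F(88,348,.047)),("red",rp)]:
    for nc,c in (("white",C/1000),("drum",q[:2]/1000)):
        v=p-c;print(nm,nc,np.hypot(*v).round(4),np.degrees(np.arctan2(v[1],v[0])).round(2))
```

```text
white [ 131  109   35   39 1049] [0.61567667 0.01683291]
red (93, [146.2, 83.0], [141, 78, 11, 11]) [0.66731877 0.02252116]
puck [189 157  23  26 305] [199.12786885 169.04918033] [ 0.5745578  -0.04942635]
puck man [ 0.5737404  -0.05220979] cone [0.69002721 0.02428775] groove [0.56050041 0.06749266]Traceback (most recent call last):
  File "<stdin>", line 17, in <module>
ValueError: operands could not be broadcast together with shapes (0,) (2,)
```

Run:
```python
from h import *
w=np.load("w6.npy",allow_pickle=True).item();F=lambda x,y,z:onz(w,(x/2+60,y/2),z)[:2]
h=cv2.cvtColor(w["frame"],cv2.COLOR_RGB2HSV)
# brass cone mask rim
m=cv2.inRange(h,(12,60,110),(32,255,255));k=np.zeros_like(m);k[44:80,122:162]=1;m*=k
n,l,st,ce=cv2.connectedComponentsWithStats(m);i=1+st[1:,4].argmax();print("brass",st[i],ce[i])
g=cv2.inRange(h,(0,0,110),(180,60,255));k=np.zeros_like(g);k[150:195,85:125]=1;g*=k
n,l,st,ce=cv2.connectedComponentsWithStats(g);i=1+st[1:,4].argmax();print("groove",st[i],ce[i])
A=np.array([[76,0],[-50,62],[-50,-62],[0,0],[52,0]])/1000
B=np.array([F(163,124,.048),F(88,348,.046),F(283,340,.039),[.61568,.01683],[.66732,.02252]])
a=A-A.mean(0);b=B-B.mean(0);H=a.T@b;th=np.arctan2(H[0,1]-H[1,0],H[0,0]+H[1,1])
R=np.array([[np.cos(th),-np.sin(th)],[np.sin(th),np.cos(th)]]);t=B.mean(0)-R@A.mean(0)
print("drum",t,np.degrees(th),"res mm",((B-(A@R.T+t))*1000).round(1))
dk=(h[:,:,2]<80).astype(np.uint8);c=max(cv2.findContours(dk[:215,60:260].copy(),0,1)[0],key=cv2.contourArea)[:,0]+[60,0]
P=np.array([onz(w,p,.032)[:2] for p in c])*1000;P=P[abs(np.hypot(*(P-t*1000).T)-98)<5]
for _ in range(4):
    q=np.linalg.lstsq(np.c_[2*P,np.ones(len(P))],(P**2).sum(1),rcond=None)[0];r=np.sqrt(q[2]+q[0]**2+q[1]**2);e=abs(np.hypot(*(P-q[:2]).T)-r);P=P[e<1.2]
print("circle",q[:2],r,len(P))
save(w,"drum",(75,30,245,215),4)
```

```text
brass [122  44  40  32 766] [140.17885117  58.35509138]
groove [ 88 158  32  33 594] [102.55387205 172.64646465]
drum [0.61584073 0.01508059] 7.15567250541826 res mm [[-1.2 -0.9]
 [ 1.7 -2.3]
 [-0.2  0.5]
 [-0.2  1.7]
 [-0.1  1. ]]
circle [616.16990061  14.72226783] 95.74179297576238 395
```

View pics/drum.png

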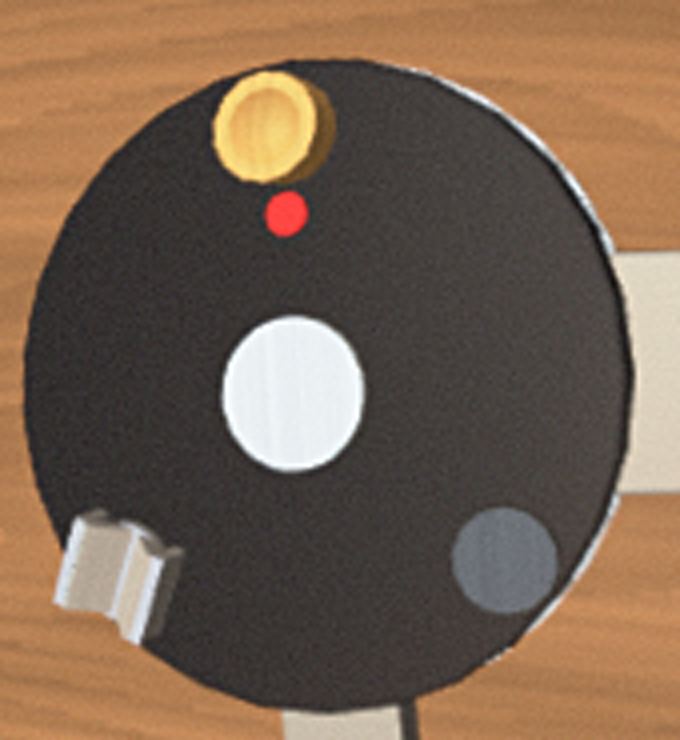

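Run:
```python
from h import *
w=np.load("w6.npy",allow_pickle=True).item();F=lambda x,y,z:onz(w,(x/4+75,y/4+30),z)[:2]
A=np.array([[76,0],[-50,62],[-50,-62],[0,0]])/1000
for zc in(.046,.048,.050):
  B=np.array([F(266,128,zc),F(108,577,zc),F(505,560,.039),[.6162,.0147]]);
  a=A-A.mean(0);b=B-B.mean(0);H=a.T@b;th=np.arctan2(H[0,1]-H[1,0],H[0,0]+H[1,1])
  R=np.array([[np.cos(th),-np.sin(th)],[np.sin(th),np.cos(th)]]);t=B.mean(0)-R@A.mean(0)
  print("drum",t,np.degrees(th),"res mm",((B-(A@R.T+t))*1000).round(1).tolist())
print("white@z",[(z,F(293,394,z).round(4)) for z in(.032,.036,.04)], "red",F(287,214,.032))
print("btn",onz(w,(158,253),.048))
to(.592,.312,.2,-100.7)
```

```text
drum [0.61591747 0.015284  ] 6.749243426343336 res mm [[-1.2, 0.4], [0.7, -0.0], [0.2, 0.2], [0.3, -0.6]]
drum [0.61600693 0.01475109] 6.612516142416769 res mm [[-1.5, 0.2], [1.1, -0.8], [0.2, 0.7], [0.2, -0.1]]
drum [0.61609637 0.01421799] 6.4739564347963094 res mm [[-1.8, -0.0], [1.4, -1.6], [0.3, 1.1], [0.1, 0.5]]
white@z [(0.032, array([0.6151, 0.0163])), (0.036, array([0.6155, 0.0146])), (0.04, array([0.616, 0.013]))] red [0.66675249 0.02177816]
btn [ 0.46808289 -0.0026832   0.048     ]
t15.20 pos [ 0.572  -0.1382  0.2446] yaw -83.34 F [-0.2  0.7 -0.7] w 0.0643
  shift before turn [ 0.1441 -0.8897  0.0891] after turn [-0.1279 -0.8921  0.0893] turn [ 0.0002 -0.0007  0.1929]
```

Call:
{"api": "play_rows", "payload": {
  "series": [
    [0.012, -0.0741, 0, 0, 0, 0],
    [0.012, -0.0741, 0, 0, 0, 0],
    [0.012, -0.0741, 0, 0, 0, 0],
    [0.012, -0.0741, 0, 0, 0, 0],
    [0.012, -0.0741, 0, 0, 0, 0]
  ]
}}

```text
clock: 15.7
ee_pos: [0.5806, 0.0509, 0.244]
tool_rot: [0.0, 0.998, 0.058, -0.0]
contact_force: [0.7, -0.6, -0.0]
gripper_width: 0.064
grasp_force: 0.0
```

Call:
{"api": "play_rows", "payload": {
  "series": [
    [0.012, -0.0741, 0, 0, 0, 0],
    [0.012, -0.0741, 0, 0, 0, 0],
    [0.012, -0.0741, 0, 0, 0, 0],
    [0.012, -0.0741, 0, 0, 0, 0],
    [0.012, -0.0741, 0, 0, 0, 0]
  ]
}}

```text
clock: 16.2
ee_pos: [0.5888, 0.2388, 0.2438]
tool_rot: [0.0, 0.998, 0.058, -0.0]
contact_force: [1.0, -0.4, -0.1]
gripper_width: 0.0641
grasp_force: 0.0
```

Call:
{"api": "play_rows", "payload": {
  "series": [
    [0.012, -0.0741, 0, 0, 0, 0],
    [0.012, -0.0741, 0, 0, 0, 0.0643],
    [0, 0, 0.04, 0, 0, 0.0643],
    [0, 0, 0.04, 0, 0, 0.0643],
    [0, 0, 0, 0, 0, 0]
  ]
}}

```text
clock: 16.7
ee_pos: [0.5908, 0.312, 0.1997]
tool_rot: [0.002, 0.996, -0.093, -0.003]
contact_force: [0.1, -0.3, -0.0]
gripper_width: 0.064
grasp_force: 0.0
```

Call:
{"api": "play_rows", "payload": {
  "series": [
    [0, 0, 0, 0, 0, 0],
    [0, 0, 0, 0, 0, 0],
    [0, 0, 0, 0, 0, 0],
    [0, 0, 0, 0, 0, 0],
    [0, 0, 0, 0, 0, 0]
  ]
}}

```text
clock: 17.2
ee_pos: [0.5916, 0.3118, 0.2049]
tool_rot: [-0.0, 0.996, -0.093, 0.0]
contact_force: [-0.7, -0.3, -0.5]
gripper_width: 0.0641
grasp_force: 0.0
```

Run:
```python
from h import *
to(.5922,.312,.029,-100.7)
w=get_image("wrist");h=cv2.cvtColor(w["frame"],cv2.COLOR_RGB2HSV)
m=cv2.inRange(h,(5,60,60),(25,255,235))
# corks inside disc: reject by stage region
n,l,st,ce=cv2.connectedComponentsWithStats(m)
for i in range(1,n):
    p=onz(w,ce[i],.021)[:2]
    if 800<st[i,4]<6000: print(st[i].tolist(),ce[i].round(1),p.round(4),"exp err",(np.hypot(*(p-[.5922,.312]))*1000).round(1),np.degrees(np.arctan2(*(p-[.5922,.312])[::-1])).round(1)+10.7)
save(w,"w7",None,1.2)
```

```text
t17.20 pos [0.5916 0.3118 0.2049] yaw -100.69 F [-0.7 -0.3 -0.5] w 0.0641
  shift before turn [ 0.0008 -0.0004  0.3519] after turn [ 0.0011 -0.0006  0.3519] turn [-0.0003 -0.0005  0.0001]
[227, 123, 39, 38, 1172] [246.  141.3] [0.6425 0.3351] exp err 55.3 35.4
[291, 123, 39, 38, 1166] [310.1 141.4] [0.6305 0.272 ] exp err 55.4 -35.599999999999994
[211, 182, 36, 36, 1010] [228.6 199.2] [0.5864 0.3661] exp err 54.4 106.9
[309, 182, 37, 36, 1014] [327.3 199.5] [0.5668 0.2638] exp err 54.5 -107.1
[260, 218, 36, 32, 889] [277.8 233.3] [0.5386 0.3222] exp err 54.5 179.89999999999998
[122, 365, 57, 55, 1857] [152.9 395.3] [0.2858 0.5801] exp err 407.1 149.5
[380, 365, 57, 55, 1854] [405.1 395.3] [0.2093 0.1712] exp err 408.0 -149.10000000000002
```

Call:
{"api": "play_rows", "payload": {
  "series": [
    [0.001, 0, 0.039, 0, 0, 0],
    [0.001, 0, 0.05, 0, 0, 0],
    [0, 0, 0.05, 0, 0, 0],
    [0, 0, 0.05, 0, 0, 0],
    [0, 0, 0.05, 0, 0, 0]
  ]
}}

```text
clock: 17.75
ee_pos: [0.5924, 0.3117, 0.0841]
tool_rot: [-0.0, 0.996, -0.093, 0.0]
contact_force: [1.0, -0.2, 0.2]
gripper_width: 0.0642
grasp_force: 0.0
```

Call:
{"api": "play_rows", "payload": {
  "series": [
    [0, 0, 0.04, 0, 0, 0],
    [0, 0, 0.04, 0, 0, 0],
    [0, 0, 0.02, 0, 0, 0],
    [0, 0, 0.01, 0, 0, 0],
    [0, 0, 0.003, 0, 0, 0]
  ]
}}

```text
clock: 18.25
ee_pos: [0.5926, 0.3118, 0.0285]
tool_rot: [-0.0, 0.996, -0.093, 0.0]
contact_force: [-0.5, 0.3, -0.2]
gripper_width: 0.0639
grasp_force: 0.0
```

Call:
{"api": "play_rows", "payload": {
  "series": [
    [0, 0, 0, 0, 0, 0],
    [0, 0, 0, 0, 0, 0],
    [0, 0, 0, 0, 0, 0],
    [0, 0, 0, 0, 0, 0],
    [0, 0, 0, 0, 0, 0]
  ],
  "hand": -1
}}

```text
clock: 18.75
ee_pos: [0.5929, 0.312, 0.0293]
tool_rot: [-0.0, 0.996, -0.093, 0.001]
contact_force: [-0.1, 0.1, 3.6]
gripper_width: 0.0136
grasp_force: 59.7
```

Call:
{"api": "play_rows", "payload": {
  "series": [
    [0, 0, 0, 0, 0, 0],
    [0, 0, 0, 0, 0, 0],
    [0, 0, 0, 0, 0, 0],
    [0, 0, -0.03, 0, 0, 0],
    [0, 0, -0.06, 0, 0, 0]
  ]
}}

```text
clock: 19.25
ee_pos: [0.5896, 0.3103, 0.0689]
tool_rot: [0.003, 0.996, -0.093, -0.005]
contact_force: [-0.5, 0.3, -5.6]
gripper_width: 0.0131
grasp_force: 58.8
```

Call:
{"api": "play_rows", "payload": {
  "series": [
    [0, 0, -0.06, 0, 0, 0],
    [0, 0, -0.06, 0, 0, 0],
    [0, 0, -0.03, 0, 0, 0],
    [0, 0, 0, 0, 0, 0],
    [0, 0, 0, 0, 0, 0]
  ]
}}

```text
clock: 19.75
ee_pos: [0.5917, 0.3114, 0.1462]
tool_rot: [0.001, 0.996, -0.093, -0.001]
contact_force: [0.3, -0.9, -6.3]
gripper_width: 0.0132
grasp_force: 59.1
```

Run:
```python
from h import *
to(.6162,.0150,.15,-83.3)
o=observe();M=Ro.from_quat(o["tool_rot"][[1,2,3,0]]).as_matrix()
w=get_image("wrist");h=cv2.cvtColor(w["frame"],cv2.COLOR_RGB2HSV)
n,l,st,ce=cv2.connectedComponentsWithStats(cv2.inRange(h,(5,60,60),(25,255,235)))
zt=o["ee_pos"][2]-.008
for i in range(1,n):
    if st[i,4]>800: print(st[i].tolist(),(M.T@(onz(w,ce[i],zt)-o["ee_pos"])*1000).round(1))
r=blobs(w,"red",s=150,amin=20)[:3];print([(a,(M.T@(onz(w,c,zt)-o["ee_pos"])*1000).round(1)) for a,c,_ in r])
print(o["wrist_torque"])
```

```text
t19.75 pos [0.5917 0.3114 0.1462] yaw -100.7 F [ 0.3 -0.9 -6.3] w 0.0132
  shift before turn [ 0.1582  0.5733 -0.0069] after turn [-0.0205  0.5944 -0.0075] turn [ 0.0009  0.0017 -0.1934]
[0, 0, 560, 420, 91075] [ 55.3 -13.2   7.8]
[175, 147, 79, 78, 4846] [ 45.3 -30.6   7.8]
[305, 147, 80, 78, 4843] [45.3 32.4  7.9]
[155, 262, 66, 54, 2696] [-13.5 -50.4   7.9]
[337, 262, 67, 55, 2694] [-13.5  52.2   8.1]
[(493, array([101.6,   0.8,   7.7])), (87, array([110. , 157.6,   8. ]))]
[-0.01865855  0.04680528 -0.03315991]
```

Call:
{"api": "play_rows", "payload": {
  "series": [
    [0.008, 0.0286, 0, 0, 0, 0],
    [0.0158, 0.0573, 0, 0, 0, 0],
    [0.0158, 0.0573, 0, 0, 0, 0],
    [0.0158, 0.0573, 0, 0, 0, 0],
    [0.0158, 0.0573, 0, 0, 0, 0]
  ]
}}

```text
clock: 20.3
ee_pos: [0.6027, 0.1762, 0.1465]
tool_rot: [0.001, 0.996, -0.093, -0.001]
contact_force: [0.1, 0.4, -5.8]
gripper_width: 0.013
grasp_force: 59.1
```

Call:
{"api": "play_rows", "payload": {
  "series": [
    [0.0158, 0.0573, 0, 0, 0, 0],
    [0.0158, 0.0573, 0, 0, 0, 0],
    [0.0158, 0.0573, 0, 0, 0, 0],
    [0.0158, 0.0573, 0, 0, 0, 0],
    [0.0158, 0.0573, 0, 0, 0, 0]
  ]
}}

```text
clock: 20.8
ee_pos: [0.6147, 0.0282, 0.1467]
tool_rot: [0.0, 0.996, -0.093, -0.001]
contact_force: [-1.4, 0.7, -5.5]
gripper_width: 0.0131
grasp_force: 59.1
```

Call:
{"api": "play_rows", "payload": {
  "series": [
    [0.0077, 0.0284, 0, 0, 0, 0],
    [0, 0, 0, 0, 0, -0.03],
    [0, 0, 0, 0, 0, -0.05],
    [0, 0, 0, 0, 0, -0.05],
    [0, 0, 0, 0, 0, -0.04]
  ]
}}

```text
clock: 21.3
ee_pos: [0.6161, 0.0155, 0.1471]
tool_rot: [-0.0, 0.999, 0.042, -0.001]
contact_force: [-0.0, -0.1, -5.7]
gripper_width: 0.0135
grasp_force: 59.3
```

Call:
{"api": "play_rows", "payload": {
  "series": [
    [0, 0, 0.02, 0, 0, -0.0234],
    [0, 0, 0.04, 0, 0, 0],
    [0, 0, 0.04, 0, 0, 0],
    [0, 0, 0.02, 0, 0, 0],
    [0, 0, 0, 0, 0, 0]
  ]
}}

```text
clock: 21.8
ee_pos: [0.6153, 0.0157, 0.0857]
tool_rot: [-0.0, 0.998, 0.059, -0.002]
contact_force: [0.1, 0.3, -5.9]
gripper_width: 0.0131
grasp_force: 59.1
```

Call:
{"api": "play_rows", "payload": {
  "series": [
    [0, 0, 0, 0, 0, 0],
    [0, 0, 0, 0, 0, 0],
    [0, 0, 0, 0, 0, 0],
    [0, 0, 0, 0, 0, 0],
    [0, 0, 0, 0, 0, 0]
  ]
}}

```text
clock: 22.3
ee_pos: [0.617, 0.0157, 0.0887]
tool_rot: [0.0, 0.998, 0.058, 0.0]
contact_force: [0.4, -0.2, -5.4]
gripper_width: 0.0135
grasp_force: 59.2
```

Run:
```python
from h import *
to(.6160,.0154,.0683,-83.3)
s=get_image("side");save(s,"side1",(220,160,400,300),4)
```

```text
t22.30 pos [0.617  0.0157 0.0887] yaw -83.29 F [ 0.4 -0.2 -5.4] w 0.0135
  shift before turn [-0.002   0.0003  0.0409] after turn [-0.002   0.0003  0.0409] turn [ 0.0001 -0.0005  0.0001]
```

View pics/side1.png

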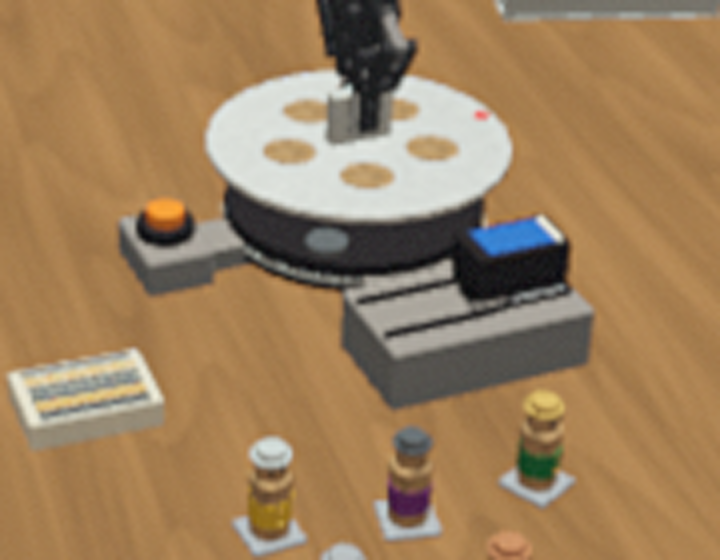

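Call:
{"api": "play_rows", "payload": {
  "series": [
    [-0.002, 0, 0.006, 0, 0, 0],
    [0, 0, 0.006, 0, 0, 0],
    [0, 0, 0.006, 0, 0, 0],
    [0, 0, 0.004, 0, 0, 0],
    [0, 0, 0, 0, 0, 0]
  ]
}}

```text
clock: 22.85
ee_pos: [0.6155, 0.0155, 0.0767]
tool_rot: [-0.0, 0.998, 0.058, -0.0]
contact_force: [-0.4, -0.2, -6.6]
gripper_width: 0.0129
grasp_force: 59.2
```

Call:
{"api": "play_rows", "payload": {
  "series": [
    [0, 0, 0.004, 0, 0, 0],
    [0, 0, 0.004, 0, 0, 0],
    [0, 0, 0.003, 0, 0, 0],
    [0, 0, 0, 0, 0, 0],
    [0, 0, 0, 0, 0, 0]
  ]
}}

```text
clock: 23.35
ee_pos: [0.6158, 0.0156, 0.0718]
tool_rot: [0.0, 0.998, 0.058, 0.0]
contact_force: [0.4, -0.2, -5.5]
gripper_width: 0.0132
grasp_force: 59.2
```

Call:
{"api": "play_rows", "payload": {
  "series": [
    [0, 0, 0.003, 0, 0, 0],
    [0, 0, 0.002, 0, 0, 0],
    [0, 0, 0, 0, 0, 0],
    [0, 0, 0, 0, 0, 0],
    [0, 0, 0, 0, 0, 0]
  ]
}}

```text
clock: 23.85
ee_pos: [0.6161, 0.0159, 0.0696]
tool_rot: [-0.0, 0.998, 0.059, 0.0]
contact_force: [0.7, 1.8, -3.7]
gripper_width: 0.0131
grasp_force: 59.6
```

Call:
{"api": "play_rows", "payload": {
  "series": [
    [0, 0, 0.002, 0, 0, 0],
    [0, 0, 0.001, 0, 0, 0],
    [0, 0, 0, 0, 0, 0],
    [0, 0, 0, 0, 0, 0],
    [0, 0, 0, 0, 0, 0]
  ]
}}

```text
clock: 24.35
ee_pos: [0.6163, 0.016, 0.0689]
tool_rot: [-0.0, 0.998, 0.059, 0.001]
contact_force: [-1.2, 5.2, 4.7]
gripper_width: 0.0132
grasp_force: 60.8
```

Call:
{"api": "play_rows", "payload": {
  "series": [
    [0, 0, 0.002, 0, 0, 0],
    [0, 0, 0, 0, 0, 0],
    [0, 0, 0, 0, 0, 0],
    [0, 0, 0, 0, 0, 0],
    [0, 0, 0, 0, 0, 0]
  ]
}}

```text
clock: 24.85
ee_pos: [0.6164, 0.0161, 0.0686]
tool_rot: [-0.0, 0.998, 0.059, 0.001]
contact_force: [-3.6, 4.8, 8.6]
gripper_width: 0.0129
grasp_force: 61.4
```

Call:
{"api": "play_rows", "payload": {
  "series": [
    [-0.0005, -0.0015, 0.001, 0, 0, 0],
    [0, 0, 0, 0, 0, 0],
    [0, 0, 0, 0, 0, 0],
    [0, 0, 0, 0, 0, 0],
    [0, 0, 0, 0, 0, 0]
  ]
}}

```text
clock: 25.35
ee_pos: [0.6164, 0.0165, 0.0684]
tool_rot: [-0.0, 0.998, 0.059, 0.002]
contact_force: [-2.8, 4.9, 8.2]
gripper_width: 0.0129
grasp_force: 61.6
```

Call:
{"api": "play_rows", "payload": {
  "series": [
    [0, 0, 0, 0, 0, 0],
    [0, 0, 0, 0, 0, 0],
    [0, 0, 0, 0, 0, 0],
    [0, 0, 0, 0, 0, 0],
    [0, 0, 0, 0, 0, 0]
  ],
  "hand": -0.2
}}

```text
clock: 25.85
ee_pos: [0.6154, 0.016, 0.066]
tool_rot: [0.0, 0.998, 0.058, -0.0]
contact_force: [0.5, -0.1, 0.4]
gripper_width: 0.0344
grasp_force: 0.0
```

Call:
{"api": "play_rows", "payload": {
  "series": [
    [0, 0, -0.03, 0, 0, 0],
    [0, 0, -0.07, 0, 0, 0],
    [0, 0, -0.08, 0, 0, 0],
    [0, 0, -0.08, 0, 0, 0],
    [0, 0, -0.07, 0, 0, 0]
  ]
}}

```text
clock: 26.35
ee_pos: [0.6155, 0.0162, 0.2353]
tool_rot: [0.0, 0.998, 0.058, 0.001]
contact_force: [0.6, -0.5, -0.4]
gripper_width: 0.0342
grasp_force: 0.0
```

Call:
{"api": "play_rows", "payload": {
  "series": [
    [0, 0, -0.03, 0, 0, 0],
    [0, 0, 0, 0, 0, 0],
    [0, 0, 0, 0, 0, 0],
    [0, 0, 0, 0, 0, 0],
    [0, 0, 0, 0, 0, 0]
  ]
}}

```text
clock: 26.85
ee_pos: [0.6149, 0.0163, 0.2441]
tool_rot: [-0.0, 0.998, 0.058, -0.002]
contact_force: [0.5, 0.1, 0.0]
gripper_width: 0.0344
grasp_force: 0.0
```

```bash
cat >> h.py <<'E'
def spots(w,zt=.060,c0=(.6163,.0158)):
    h=cv2.cvtColor(w["frame"],cv2.COLOR_RGB2HSV)
    n,l,st,ce=cv2.connectedComponentsWithStats(cv2.inRange(h,(5,60,60),(25,255,235)))
    S=[]
    for i in range(1,n):
        p=onz(w,ce[i],zt)[:2]
        if 400<st[i,4]<4000 and np.hypot(*(p-c0))<.075: S.append(p)
    return np.array(S)
E
python3 - <<'E'
from h import *
to(.6160,.0154,.25,-83.3)
w=get_image("wrist");S=spots(w);C=S.mean(0);print(S.round(4),C,np.hypot(*(S-C).T))
a=np.degrees(np.arctan2(*(S-C).T[::-1]));print("yaw",np.mean([(x-36+36)%72-36 for x in a]))
s=get_image("scene");e=get_image("side")
for nm,d in(("scene",s),("side",e)):
    f=np.array([.6160,.0154]);u=np.array([np.cos(np.radians(6.7)),np.sin(np.radians(6.7))])
    print(nm,blobs(d,"red",s=150,amin=3,roi=(200,150,400,340))[:3],px(d,[*(f+u*.1017),.060]))
save(e,"side2",(250,160,380,260),5)
E
```

```text
t26.85 pos [0.6149 0.0163 0.2441] yaw -83.3 F [0.5 0.1 0. ] w 0.0344
  shift before turn [ 0.0019  0.002  -0.0119] after turn [ 0.0019  0.002  -0.0119] turn [-0.0003  0.0022  0.0001]
[[ 0.6566  0.0537]
 [ 0.6642 -0.0101]
 [ 0.5938  0.0662]
 [ 0.6059 -0.037 ]
 [ 0.5615  0.0101]] [0.61641107 0.01657758] [0.05471966 0.05470471 0.05458078 0.05461742 0.05525463]
yaw 6.7331278150331375
scene [] [245.13892472 270.25183748]
side [(56, [305.1, 315.8], [300, 312, 11, 8])] [338.82711276 194.28798025]
```

View pics/side2.png

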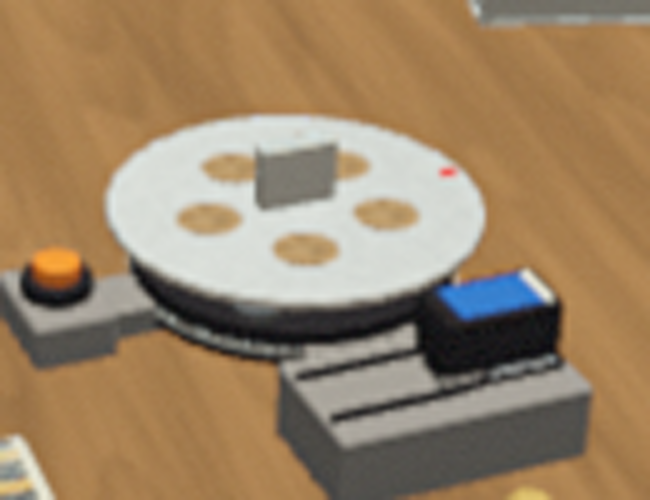

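```bash
cat >> h.py <<'E'
def axis2d(obs):
    A=[];b=[]
    for d,p in obs:
        c,v=ray(d,p);n=np.array([-v[1],v[0]]);n/=np.hypot(*n);A.append(n);b.append(n@c[:2])
    return np.linalg.lstsq(np.array(A),np.array(b),rcond=None)[0]
SEL=dict(red=(100,60),blue=(110,40),green=(100,30),yellow=(150,90),purple=(80,30))
def figs(views,near=None):
    out={}
    for col,(s,v) in SEL.items():
        ob=[]
        for d in views:
            best=None
            for a,c,st in blobs(d,col,s=s,v=v,amin=5):
                g=onz(d,c,.025)
                if .3<g[0]<.75 and -.55<g[1]<-.2 and (near is None or np.hypot(*(g[:2]-near[col]))<.03): best=(d,c,a,g);break
            if best: ob.append(best)
        print(col,[(o[2],o[1],o[3][:2].round(4).tolist()) for o in ob],end=" -> ")
        if len(ob)>1: out[col]=axis2d([(o[0],o[1]) for o in ob])
        print(out.get(col))
    return out
E
python3 - <<'E'
from h import *
s=get_image("scene");e=get_image("side")
figs([s,e])
for k in("w6.npy","w5.npy","w1.npy"):
    print(k);w=np.load(k,allow_pickle=True).item();figs([e,w])
E
```

```text
red [(31, [183.1, 158.6], [0.4799, -0.3975]), (56, [304.9, 316.0], [0.4677, -0.4218])] -> [ 0.47354496 -0.40520113]
blue [(6, [161.5, 175.5], [0.5716, -0.4075]), (56, [345.3, 312.8], [0.5581, -0.4343])] -> [ 0.56917244 -0.41088231]
green [(16, [175.1, 206.8], [0.6418, -0.2903]), (49, [353.9, 275.8], [0.628, -0.3147])] -> [ 0.63610414 -0.29812629]
yellow [] -> None
purple [(45, [321.5, 285.2], [0.5387, -0.3295])] -> None
w6.npy
red [(56, [304.9, 316.0], [0.4677, -0.4218]), (154, [454.3, 266.7], [0.4774, -0.3998])] -> [ 0.47317637 -0.40624033]
blue [(56, [345.3, 312.8], [0.5581, -0.4343]), (115, [478.4, 208.2], [0.5665, -0.4099])] -> [ 0.56031091 -0.42954969]
green [(49, [353.9, 275.8], [0.628, -0.3147]), (60, [415.5, 141.2], [0.6364, -0.2934])] -> [ 0.6357318  -0.29888742]
yellow [] -> None
purple [(45, [321.5, 285.2], [0.5387, -0.3295])] -> None
w5.npy
red [(56, [304.9, 316.0], [0.4677, -0.4218]), (242, [461.8, 331.5], [0.4794, -0.4003])] -> [ 0.47250506 -0.40813308]
blue [(56, [345.3, 312.8], [0.5581, -0.4343]), (205, [495.2, 267.3], [0.5683, -0.4094])] -> [ 0.59886017 -0.34834318]
green [(49, [353.9, 275.8], [0.628, -0.3147]), (192, [425.2, 192.8], [0.6384, -0.2937])] -> [ 0.63941548 -0.29135712]
yellow [] -> None
purple [(45, [321.5, 285.2], [0.5387, -0.3295]), (206, [415.7, 276.5], [0.5527, -0.3087])] -> [ 0.54259709 -0.31964945]
w1.npy
red [(56, [304.9, 316.0], [0.4677, -0.4218])] -> None
blue [(56, [345.3, 312.8], [0.5581, -0.4343]), (91, [236.9, 313.9], [0.5652, -0.41])] -> [ 0.56174386 -0.4265311 ]
green [(49, [353.9, 275.8], [0.628, -0.3147]), (36, [289.2, 238.9], [0.6378, -0.2914])] -> [ 0.63806381 -0.29412024]
yellow [] -> None
purple [(45, [321.5, 285.2], [0.5387, -0.3295])] -> None
```

Run:
```python
from h import *
s=get_image("scene");e=get_image("side")
for d,ps in((s,[(211,168),(191,185)]),(e,[(288,288),(322,286)])):
    h=cv2.cvtColor(d["frame"],cv2.COLOR_RGB2HSV)
    for x,y in ps:
        print(x,y);print([[tuple(map(int,h[j,i])) for i in range(x-3,x+5,2)] for j in range(y-3,y+6,2)])
print(cv2.cvtColor(e["frame"],cv2.COLOR_RGB2HSV)[300,250:260:3])
```

```text
211 168
[[(15, 123, 149), (14, 122, 149), (15, 134, 116), (16, 150, 136)], [(17, 158, 140), (16, 148, 122), (18, 171, 118), (16, 145, 128)], [(18, 176, 149), (19, 185, 138), (19, 184, 129), (16, 70, 132)], [(17, 127, 139), (17, 176, 135), (17, 159, 120), (12, 34, 129)], [(14, 27, 141), (11, 58, 132), (13, 23, 134), (0, 7, 151)]]
191 185
[[(13, 123, 124), (14, 122, 125), (12, 123, 110), (5, 98, 104)], [(173, 100, 102), (173, 104, 96), (177, 92, 97), (3, 73, 105)], [(162, 74, 90), (158, 129, 77), (166, 104, 81), (10, 69, 100)], [(0, 20, 137), (3, 75, 105), (6, 84, 100), (9, 29, 122)], [(4, 11, 156), (0, 5, 155), (150, 3, 146), (8, 13, 152)]]
288 288
[[(16, 143, 109), (15, 131, 123), (16, 144, 133), (20, 177, 153)], [(21, 205, 142), (22, 203, 161), (20, 187, 153), (21, 207, 149)], [(21, 203, 143), (21, 198, 143), (21, 208, 141), (21, 212, 144)], [(20, 202, 140), (21, 207, 143), (21, 179, 158), (18, 159, 138)], [(14, 140, 115), (15, 143, 107), (14, 139, 110), (12, 63, 138)]]
322 286
[[(154, 140, 84), (171, 107, 93), (170, 104, 105), (157, 129, 87)], [(153, 152, 72), (153, 147, 73), (152, 152, 74), (151, 163, 72)], [(153, 145, 72), (152, 154, 73), (151, 145, 74), (152, 134, 74)], [(12, 136, 101), (9, 112, 105), (9, 113, 106), (12, 125, 110)], [(11, 28, 144), (14, 110, 123), (13, 77, 122), (22, 19, 150)]]
[[ 16 136 157]
 [ 16 132 158]
 [ 16 134 167]
 [ 16 136 163]]
```

Call:
{"api": "play_rows", "payload": {
  "series": [
    [-0.004, 0.0786, 0, 0, 0, 0],
    [-0.004, 0.0786, 0, 0, 0, 0],
    [-0.004, 0.0786, 0, 0, 0, 0],
    [-0.004, 0.0786, 0, 0, 0, 0],
    [-0.004, 0.0786, 0, 0, 0, 0]
  ],
  "hand": 0.4
}}

```text
clock: 27.7
ee_pos: [0.6284, -0.1816, 0.2465]
tool_rot: [0.0, 0.998, 0.059, 0.0]
contact_force: [-0.1, 0.5, -0.5]
gripper_width: 0.0597
grasp_force: 0.0
```

Call:
{"api": "play_rows", "payload": {
  "series": [
    [-0.004, 0.0786, 0.03, 0, 0, 0],
    [-0.004, 0.0786, 0.05, 0, 0, 0],
    [-0.004, 0.0786, 0.05, 0, 0, 0],
    [0, 0, 0, 0, 0, 0],
    [0, 0, 0, 0, 0, 0]
  ]
}}

```text
clock: 28.2
ee_pos: [0.6358, -0.2985, 0.1799]
tool_rot: [-0.001, 0.998, 0.058, -0.001]
contact_force: [-0.1, 0.8, 0.5]
gripper_width: 0.06
grasp_force: 0.0
```

```bash
sed -i 's/yellow=\[(22,32)\]/yellow=[(17,27)]/; s/purple=\[(126,160)\]/purple=[(142,175)]/; s/yellow=(150,90),purple=(80,30)/yellow=(165,100),purple=(85,50)/' h.py
cat >> h.py <<'E'
NEAR=dict(red=(.4735,-.4055),green=(.636,-.298),purple=(.5435,-.317),blue=(.566,-.415),yellow=(.4585,-.303))
E
python3 - <<'E'
from h import *
s=get_image("scene");e=get_image("side");w=get_image("wrist")
figs([s,e],NEAR)
print("all");figs([s,e,w],NEAR)
to(.636,-.298,.014,-83.3)
o=observe();M=Ro.from_quat(o["tool_rot"][[1,2,3,0]]).as_matrix()
h=cv2.cvtColor(w["frame"],cv2.COLOR_RGB2HSV)
for b in blobs(w,"green",s=100,v=30,amin=50)[:2]: print(b,(M.T@(onz(w,b[1],.025)-o["ee_pos"])*1000).round(1))
save(w,"w8",(180,120,380,300),3)
E
```

```text
red [(27, [183.6, 158.6], [0.479, -0.3961]), (58, [305.0, 315.9], [0.468, -0.4215])] -> [ 0.47548001 -0.400389  ]
blue [(6, [161.5, 175.5], [0.5716, -0.4075]), (55, [345.3, 312.7], [0.5582, -0.4339])] -> [ 0.56909643 -0.41099015]
green [(15, [174.9, 206.7], [0.6418, -0.291]), (49, [353.9, 275.8], [0.628, -0.3147])] -> [ 0.63485964 -0.30067034]
yellow [(19, [209.8, 169.3], [0.4688, -0.2966]), (66, [286.9, 288.2], [0.4554, -0.3198])] -> [ 0.45926983 -0.30688019]
purple [(17, [190.2, 185.5], [0.5537, -0.3057]), (60, [321.6, 284.9], [0.5393, -0.3284])] -> [ 0.54322531 -0.31859   ]
all
red [(27, [183.6, 158.6], [0.479, -0.3961]), (58, [305.0, 315.9], [0.468, -0.4215]), (41, [344.6, 332.3], [0.4741, -0.3969])] -> [ 0.47785252 -0.39574898]
blue [(6, [161.5, 175.5], [0.5716, -0.4075]), (55, [345.3, 312.7], [0.5582, -0.4339]), (131, [378.9, 263.1], [0.5716, -0.4143])] -> [ 0.56406388 -0.42003773]
green [(15, [174.9, 206.7], [0.6418, -0.291]), (49, [353.9, 275.8], [0.628, -0.3147]), (96, [283.2, 185.0], [0.6442, -0.3012])] -> [ 0.63346614 -0.30303123]
yellow [(19, [209.8, 169.3], [0.4688, -0.2966]), (66, [286.9, 288.2], [0.4554, -0.3198]), (200, [269.6, 329.3], [0.4707, -0.3068])] -> [ 0.45890224 -0.30757833]
purple [(17, [190.2, 185.5], [0.5537, -0.3057]), (60, [321.6, 284.9], [0.5393, -0.3284]), (195, [286.1, 269.1], [0.5546, -0.3154])] -> [ 0.54398204 -0.31724257]
t28.35 pos [ 0.6371 -0.2968  0.1833] yaw -83.21 F [ 0.6  0.  -0.4] w 0.0598
  shift before turn [-0.0033  0.0016  0.3386] after turn [-0.0024  0.0021  0.3386] turn [ 0.0009 -0.0016  0.001 ]
(96, [283.2, 185.0], [272, 181, 24, 13]) [  6.1   4.9 158.3]
```

View pics/w8.png

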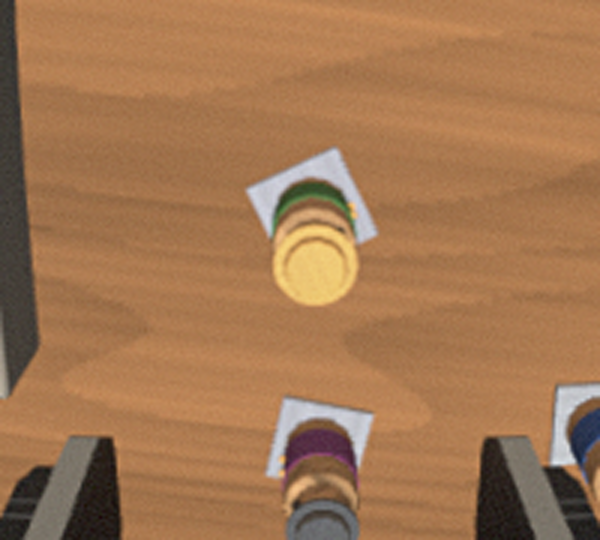

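Run:
```python
from h import *
w=get_image("wrist")
print("green",onz(w,(285.3,208),.063),"lines:",onz(w,(283.2,185),.025));print("purple",onz(w,(287.3,294),.063))
s=get_image("scene");e=get_image("side")
print("scene hats",[onz(s,p,.063).round(4) for p in [(174.1,199.5),(191,176.5),(210,159),(182,149),(161,166)]])
print("side hats",[onz(e,(220+x/4,160+y/4),.06).round(4) for x,y in [(543,405),(411,441),(271,453),(509,545)]])
```

```text
green [ 0.63412523 -0.30353559  0.063     ] lines: [ 0.64432825 -0.30101049  0.025     ]
purple [ 0.54836312 -0.31643461  0.063     ]
scene hats [array([ 0.641 , -0.2855,  0.063 ]), array([ 0.546 , -0.3011,  0.063 ]), array([ 0.4586, -0.2977,  0.063 ]), array([ 0.4735, -0.3989,  0.063 ]), array([ 0.5637, -0.4061,  0.063 ])]
side hats [array([ 0.6343, -0.3036,  0.06  ]), array([ 0.544 , -0.3178,  0.06  ]), array([ 0.46  , -0.3085,  0.06  ]), array([ 0.5652, -0.4208,  0.06  ])]
```

Call:
{"api": "play_rows", "payload": {
  "series": [
    [-0.0075, 0.012, 0.02, 0, 0, 0],
    [0, 0, 0.05, 0, 0, 0],
    [0, 0, 0.05, 0, 0, 0],
    [0, 0, 0.05, 0, 0, 0],
    [0, 0, 0.05, 0, 0, 0]
  ]
}}

```text
clock: 29.0
ee_pos: [0.6328, -0.3043, 0.0697]
tool_rot: [-0.0, 0.998, 0.059, -0.0]
contact_force: [-0.2, 0.4, -0.3]
gripper_width: 0.0599
grasp_force: 0.0
```

Call:
{"api": "play_rows", "payload": {
  "series": [
    [0, 0, 0.05, 0, 0, 0],
    [0, 0, 0.04, 0, 0, 0],
    [0, 0, 0.02, 0, 0, 0],
    [0, 0, 0.008, 0, 0, 0],
    [0, 0, 0, 0, 0, 0]
  ]
}}

```text
clock: 29.5
ee_pos: [0.6333, -0.3044, 0.0124]
tool_rot: [0.0, 0.998, 0.058, 0.0]
contact_force: [0.3, -0.6, 0.1]
gripper_width: 0.0596
grasp_force: 0.0
```

Call:
{"api": "play_rows", "payload": {
  "series": [
    [0, 0, 0, 0, 0, 0],
    [0, 0, 0, 0, 0, 0],
    [0, 0, 0, 0, 0, 0],
    [0, 0, 0, 0, 0, 0],
    [0, 0, 0, 0, 0, 0]
  ],
  "hand": -1
}}

```text
clock: 30.0
ee_pos: [0.634, -0.3047, 0.0139]
tool_rot: [0.001, 0.998, 0.058, 0.001]
contact_force: [0.7, -0.1, 6.1]
gripper_width: 0.0247
grasp_force: 59.2
```

Call:
{"api": "play_rows", "payload": {
  "series": [
    [0, 0, 0, 0, 0, 0],
    [0, 0, -0.03, 0, 0, 0],
    [0, 0, -0.07, 0, 0, 0],
    [0, 0, -0.08, 0, 0, 0],
    [0, 0, -0.08, 0, 0, 0]
  ]
}}

```text
clock: 30.5
ee_pos: [0.6328, -0.304, 0.144]
tool_rot: [-0.0, 0.998, 0.059, -0.0]
contact_force: [0.9, 0.7, -0.6]
gripper_width: 0.0246
grasp_force: 58.9
```

Call:
{"api": "play_rows", "payload": {
  "series": [
    [0, 0, -0.08, 0, 0, 0],
    [0, 0, -0.03, 0, 0, 0],
    [0, 0, 0, 0, 0, 0],
    [0, 0, 0, 0, 0, 0],
    [0, 0, 0, 0, 0, 0]
  ]
}}

```text
clock: 31.0
ee_pos: [0.6324, -0.3038, 0.1937]
tool_rot: [-0.001, 0.998, 0.058, -0.002]
contact_force: [0.2, -0.0, -1.2]
gripper_width: 0.0246
grasp_force: 58.9
```

Run:
```python
from h import *
to(.5934,.0662,.19,-83.3)
o=observe();M=Ro.from_quat(o["tool_rot"][[1,2,3,0]]).as_matrix()
w=get_image("wrist");h=cv2.cvtColor(w["frame"],cv2.COLOR_RGB2HSV)
# plate front edge: light grey pixels near columns 220..340
m=cv2.inRange(h,(0,0,130),(180,60,255));k=np.zeros_like(m);k[190:330,230:330]=1;m*=k
n,l,st,ce=cv2.connectedComponentsWithStats(m)
for i in range(1,n):
    if st[i,4]>60:
        print(st[i].tolist(),ce[i]); ys,xs=np.nonzero(l==i);
        for p in((xs[ys.argmin()],ys.min()),(xs.min(),ys[xs.argmin()]),(xs.max(),ys[xs.argmax()])):print((M.T@(onz(w,p,o["ee_pos"][2]-.013)-o["ee_pos"])*1000).round(1))
for b in blobs(w,"yellow",s=90,v=120,amin=40,roi=(230,190,330,400))[:3]:print(b,(M.T@(onz(w,b[1],o["ee_pos"][2]+.049)-o["ee_pos"])*1000).round(1))
```

```text
t31.00 pos [ 0.6324 -0.3038  0.1937] yaw -83.3 F [ 0.2 -0.  -1.2] w 0.0246
  shift before turn [ 0.0089 -0.744   0.0097] after turn [ 0.0089 -0.744   0.0074] turn [-0.002   0.0028  0.    ]
[237, 227, 74, 39, 1067] [276.83130272 246.4995314 ]
[21.8  8.4 12.9]
[  6.7 -21.6  13. ]
[ 3.2 17.4 12.9]
[232, 300, 13, 10, 70] [239.72857143 303.2       ]
[-24.  -26.3  13.2]
[-24.  -26.3  13.2]
[-25.2 -19.4  13.2]
[314, 300, 13, 10, 70] [318.24285714 303.21428571]
[-23.7  22.   13. ]
[-25.1  21.   13. ]
[-23.9  27.9  13. ]
(2098, [279.2, 337.9], [248, 312, 63, 51]) [  2.1   0.8 -49. ]
```

Call:
{"api": "play_rows", "payload": {
  "series": [
    [0.001, -0.04, 0, 0, 0, 0],
    [0.001, -0.075, 0, 0, 0, 0],
    [0.001, -0.08, 0, 0, 0, 0],
    [0.001, -0.08, 0, 0, 0, 0],
    [0.001, -0.08, 0, 0, 0, 0]
  ]
}}

```text
clock: 31.55
ee_pos: [0.6141, -0.1261, 0.1955]
tool_rot: [-0.0, 0.998, 0.058, -0.001]
contact_force: [-0.4, -0.3, -1.3]
gripper_width: 0.0247
grasp_force: 59.0
```

Call:
{"api": "play_rows", "payload": {
  "series": [
    [0.001, -0.08, 0, 0, 0, 0],
    [0.001, -0.08, 0, 0, 0, 0],
    [0.001, -0.08, 0, 0, 0, 0],
    [0.001, -0.075, 0, 0, 0, 0],
    [0, -0.05, 0, 0, 0, 0]
  ]
}}

```text
clock: 32.05
ee_pos: [0.5946, 0.0564, 0.1956]
tool_rot: [-0.0, 0.998, 0.059, -0.001]
contact_force: [0.7, -0.3, -1.9]
gripper_width: 0.0245
grasp_force: 59.0
```

Call:
{"api": "play_rows", "payload": {
  "series": [
    [0, -0.024, 0.04, 0, 0, 0],
    [0, 0, 0.06, 0, 0, 0],
    [0, 0, 0.05, 0, 0, 0],
    [0, 0, 0, 0, 0, 0],
    [0, 0, 0, 0, 0, 0]
  ]
}}

```text
clock: 32.55
ee_pos: [0.5939, 0.0657, 0.1218]
tool_rot: [-0.0, 0.998, 0.058, -0.001]
contact_force: [0.1, 0.1, -0.8]
gripper_width: 0.0241
grasp_force: 58.9
```

Run:
```python
from h import *
to(.5934,.0662,.0745,-83.3)
```

```text
t32.55 pos [0.5939 0.0657 0.1218] yaw -83.3 F [ 0.1  0.1 -0.8] w 0.0241
  shift before turn [-0.0008 -0.0012  0.0946] after turn [-0.0009 -0.0012  0.0946] turn [-0.0001  0.0011  0.    ]
```

Call:
{"api": "play_rows", "payload": {
  "series": [
    [-0.001, -0.001, 0.03, 0, 0, 0],
    [0, 0, 0.035, 0, 0, 0],
    [0, 0, 0.02, 0, 0, 0],
    [0, 0, 0.008, 0, 0, 0],
    [0, 0, 0.002, 0, 0, 0]
  ]
}}

```text
clock: 33.05
ee_pos: [0.5938, 0.0661, 0.0747]
tool_rot: [-0.0, 0.998, 0.058, 0.0]
contact_force: [-1.0, -0.3, -0.5]
gripper_width: 0.0242
grasp_force: 58.9
```

Call:
{"api": "play_rows", "payload": {
  "series": [
    [0, 0, 0, 0, 0, 0],
    [0, 0, 0, 0, 0, 0],
    [0, 0, 0, 0, 0, 0],
    [0, 0, 0, 0, 0, 0],
    [0, 0, 0, 0, 0, 0]
  ]
}}

```text
clock: 33.55
ee_pos: [0.5939, 0.0662, 0.0751]
tool_rot: [0.0, 0.998, 0.058, 0.0]
contact_force: [-0.4, -0.5, -0.9]
gripper_width: 0.0246
grasp_force: 58.9
```

Call:
{"api": "play_rows", "payload": {
  "series": [
    [0, 0, 0, 0, 0, 0],
    [0, 0, 0, 0, 0, 0],
    [0, 0, 0, 0, 0, 0],
    [0, 0, 0, 0, 0, 0],
    [0, 0, 0, 0, 0, 0]
  ],
  "hand": -0.1
}}

```text
clock: 34.05
ee_pos: [0.5938, 0.0662, 0.0749]
tool_rot: [-0.0, 0.998, 0.058, 0.0]
contact_force: [0.4, 0.5, 0.2]
gripper_width: 0.0384
grasp_force: 0.0
```

Call:
{"api": "play_rows", "payload": {
  "series": [
    [0, 0, -0.02, 0, 0, 0],
    [0, 0, -0.05, 0, 0, 0],
    [0, 0, -0.07, 0, 0, 0],
    [0, 0, -0.08, 0, 0, 0],
    [0, 0, -0.07, 0, 0, 0]
  ]
}}

```text
clock: 34.55
ee_pos: [0.5938, 0.0662, 0.2229]
tool_rot: [0.0, 0.998, 0.058, 0.001]
contact_force: [0.5, 0.9, 0.8]
gripper_width: 0.0385
grasp_force: 0.0
```

```bash
cat >> h.py <<'E'
def onstage(col,s,v,roi=(150,150,420,340),zz=.085):
    d1=get_image("scene");d2=get_image("side");r=[]
    for d in(d1,d2):
        for a,c,st in blobs(d,col,s=s,v=v,amin=4):
            g=onz(d,c,zz)
            if np.hypot(g[0]-.6164,g[1]-.0162)<.1 : r.append((d,c,a,st));break
    print(col,[(x[2],x[1],x[3]) for x in r]);
    if len(r)==2: print("  axis",axis2d([(x[0],x[1]) for x in r]).round(4),"height",tri(*[(x[0],x[1]) for x in r]).round(4))
E
python3 - <<'E'
from h import *
onstage("green",100,30)
s=get_image("scene");e=get_image("side");figs([s,e],NEAR)
to(.544,-.318,.2,-83.3)
E
```

```text
green [(26, [296.2, 188.4], [293, 186, 7, 6])]
red [(29, [183.1, 158.4], [0.4792, -0.398]), (60, [305.0, 315.8], [0.4681, -0.4212])] -> [ 0.47408332 -0.40429172]
blue [(6, [161.5, 175.5], [0.5716, -0.4075]), (56, [345.3, 312.8], [0.5581, -0.4343])] -> [ 0.56917244 -0.41088231]
green [] -> None
yellow [(20, [210.2, 169.0], [0.4671, -0.2964]), (69, [286.9, 288.2], [0.4554, -0.3198])] -> [ 0.46019753 -0.30379925]
purple [(15, [190.2, 185.5], [0.5537, -0.3057]), (58, [321.4, 284.9], [0.5388, -0.3283])] -> [ 0.54221828 -0.31982313]
t34.75 pos [0.5941 0.0662 0.2214] yaw -83.29 F [0.5 0.1 0.3] w 0.0382
  shift before turn [-0.1894  0.7514  0.0424] after turn [-0.1892  0.7515  0.0428] turn [ 0.0001 -0.0018  0.0001]
```

Call:
{"api": "play_rows", "payload": {
  "series": [
    [-0.019, 0.05, 0, 0, 0, 0],
    [-0.019, 0.08, 0, 0, 0, 0],
    [-0.019, 0.08, 0, 0, 0, 0],
    [-0.019, 0.08, 0, 0, 0, 0],
    [-0.019, 0.08, 0, 0, 0, 0]
  ],
  "hand": 0.4
}}

```text
clock: 35.25
ee_pos: [0.5672, -0.1245, 0.2182]
tool_rot: [-0.0, 0.998, 0.059, -0.001]
contact_force: [-0.1, 0.2, 0.2]
gripper_width: 0.0596
grasp_force: 0.0
```

Call:
{"api": "play_rows", "payload": {
  "series": [
    [-0.019, 0.08, 0, 0, 0, 0],
    [-0.019, 0.08, 0, 0, 0, 0],
    [-0.019, 0.08, 0, 0, 0, 0],
    [-0.019, 0.08, 0, 0, 0, 0],
    [-0.019, 0.064, 0.04, 0, 0, 0]
  ]
}}

```text
clock: 35.75
ee_pos: [0.5433, -0.3219, 0.201]
tool_rot: [0.001, 0.998, 0.058, 0.001]
contact_force: [1.3, 0.1, 0.8]
gripper_width: 0.0598
grasp_force: 0.0
```

Call:
{"api": "play_rows", "payload": {
  "series": [
    [0, 0, 0.05, 0, 0, 0],
    [0, 0, 0, 0, 0, 0],
    [0, 0, 0, 0, 0, 0],
    [0, 0, 0, 0, 0, 0],
    [0, 0, 0, 0, 0, 0]
  ]
}}

```text
clock: 36.25
ee_pos: [0.5442, -0.3189, 0.1765]
tool_rot: [0.001, 0.998, 0.059, 0.001]
contact_force: [-0.2, -0.8, -0.5]
gripper_width: 0.0597
grasp_force: 0.0
```

```bash
cat >> h.py <<'E'
def wr(col,s,v):
    w=get_image("wrist");o=observe();M=Ro.from_quat(o["tool_rot"][[1,2,3,0]]).as_matrix()
    for b in blobs(w,col,s=s,v=v,amin=60)[:3]:
        X=onz(w,b[1],.025);x1=onz(w,(b[1][0],b[2][1]),.03)
        print(" wrist",col,b[0],b[1],X[:2].round(4),"tool",(M.T@(X-o["ee_pos"])*1000)[:2].round(1))
E
python3 - <<'E'
from h import *
to(.5437,-.3185,.014,-83.3)
wr("purple",85,40)
e=get_image("side");print(px(e,[.5938,.0662,.085]),px(e,[.5938,.0662,.06]),px(e,[.5938,.0662,.126]))
E
```

```text
t36.25 pos [ 0.5442 -0.3189  0.1765] yaw -83.23 F [-0.2 -0.8 -0.5] w 0.0597
  shift before turn [-0.0014 -0.0015  0.3251] after turn [-0.0008 -0.001   0.3251] turn [ 0.0011 -0.0013  0.0008]
 wrist purple 122 [276.4, 183.1] [ 0.5541 -0.3163] tool [10.  -1.7]
[296.37229578 185.733918  ] [296.14355975 193.02725497] [296.75557871 173.5127932 ]
```

Call:
{"api": "play_rows", "payload": {
  "series": [
    [0, -0.002, 0.03, 0, 0, 0],
    [0, 0, 0.05, 0, 0, 0],
    [0, 0, 0.05, 0, 0, 0],
    [0, 0, 0.05, 0, 0, 0],
    [0, 0, 0.05, 0, 0, 0]
  ]
}}

```text
clock: 36.85
ee_pos: [0.5429, -0.3179, 0.0577]
tool_rot: [-0.0, 0.998, 0.059, -0.0]
contact_force: [0.5, -0.0, -0.1]
gripper_width: 0.0602
grasp_force: 0.0
```

Call:
{"api": "play_rows", "payload": {
  "series": [
    [0, 0, 0.045, 0, 0, 0],
    [0, 0, 0.03, 0, 0, 0],
    [0, 0, 0.015, 0, 0, 0],
    [0, 0, 0.005, 0, 0, 0],
    [0, 0, 0, 0, 0, 0]
  ]
}}

```text
clock: 37.35
ee_pos: [0.5436, -0.3185, 0.0129]
tool_rot: [0.0, 0.998, 0.058, 0.0]
contact_force: [-0.2, -0.1, 1.1]
gripper_width: 0.0601
grasp_force: 0.0
```

Call:
{"api": "play_rows", "payload": {
  "series": [
    [0, 0, 0, 0, 0, 0],
    [0, 0, 0, 0, 0, 0],
    [0, 0, 0, 0, 0, 0],
    [0, 0, 0, 0, 0, 0],
    [0, 0, 0, 0, 0, 0]
  ],
  "hand": -1
}}

```text
clock: 37.85
ee_pos: [0.5439, -0.3188, 0.0136]
tool_rot: [0.001, 0.998, 0.058, 0.001]
contact_force: [-1.4, -0.0, 6.5]
gripper_width: 0.0246
grasp_force: 59.0
```

Call:
{"api": "play_rows", "payload": {
  "series": [
    [0, 0, 0, 0, 0, 0],
    [0, 0, -0.03, 0, 0, 0],
    [0, 0, -0.07, 0, 0, 0],
    [0, 0, -0.08, 0, 0, 0],
    [0, 0, -0.08, 0, 0, 0]
  ]
}}

```text
clock: 38.35
ee_pos: [0.5429, -0.3181, 0.1441]
tool_rot: [-0.0, 0.998, 0.058, -0.0]
contact_force: [0.5, -0.5, -0.9]
gripper_width: 0.0241
grasp_force: 58.9
```

Call:
{"api": "play_rows", "payload": {
  "series": [
    [0, 0, -0.08, 0, 0, 0],
    [0, 0, -0.06, 0, 0, 0],
    [0, 0, 0, 0, 0, 0],
    [0, 0, 0, 0, 0, 0],
    [0, 0, 0, 0, 0, 0]
  ]
}}

```text
clock: 38.85
ee_pos: [0.5427, -0.3179, 0.2105]
tool_rot: [-0.001, 0.998, 0.058, -0.001]
contact_force: [0.2, 0.8, -0.5]
gripper_width: 0.0244
grasp_force: 58.9
```

Run:
```python
from h import *
to(.6568,.0535,.21,-83.3)
```

```text
t38.85 pos [ 0.5427 -0.3179  0.2105] yaw -83.3 F [ 0.2  0.8 -0.5] w 0.0244
  shift before turn [ 0.3134 -0.7111  0.0017] after turn [ 0.3133 -0.7112  0.001 ] turn [-0.0013  0.0015  0.0001]
```

Call:
{"api": "play_rows", "payload": {
  "series": [
    [0.0164, -0.0361, 0, 0, 0, 0],
    [0.033, -0.075, 0, 0, 0, 0],
    [0.033, -0.075, 0, 0, 0, 0],
    [0.033, -0.075, 0, 0, 0, 0],
    [0.033, -0.075, 0, 0, 0, 0]
  ]
}}

```text
clock: 39.35
ee_pos: [0.5969, -0.1411, 0.2103]
tool_rot: [-0.001, 0.998, 0.058, -0.002]
contact_force: [-0.4, 0.2, -0.9]
gripper_width: 0.0246
grasp_force: 58.9
```

Call:
{"api": "play_rows", "payload": {
  "series": [
    [0.033, -0.075, 0, 0, 0, 0],
    [0.033, -0.075, 0, 0, 0, 0],
    [0.033, -0.075, 0, 0, 0, 0],
    [0.033, -0.075, 0, 0, 0, 0],
    [0.033, -0.075, 0, 0, 0, 0]
  ]
}}

```text
clock: 39.85
ee_pos: [0.657, 0.0547, 0.2102]
tool_rot: [-0.0, 0.998, 0.058, -0.002]
contact_force: [0.8, -0.8, -0.6]
gripper_width: 0.0247
grasp_force: 58.9
```

Call:
{"api": "play_rows", "payload": {
  "series": [
    [0, 0, 0.04, 0, 0, 0],
    [0, 0, 0.07, 0, 0, 0],
    [0, 0, 0.06, 0, 0, 0],
    [0, 0, 0, 0, 0, 0],
    [0, 0, 0, 0, 0, 0]
  ]
}}

```text
clock: 40.35
ee_pos: [0.6569, 0.053, 0.1265]
tool_rot: [-0.0, 0.998, 0.058, -0.001]
contact_force: [0.1, 0.8, 0.6]
gripper_width: 0.0246
grasp_force: 58.9
```

Run:
```python
from h import *
to(.6568,.0535,.0743,-83.3)
```

```text
t40.35 pos [0.6569 0.053  0.1265] yaw -83.3 F [0.1 0.8 0.6] w 0.0246
  shift before turn [ 0.0002 -0.001   0.1045] after turn [-0.     -0.0011  0.1045] turn [-0.0001  0.0016 -0.    ]
```

Call:
{"api": "play_rows", "payload": {
  "series": [
    [0, -0.001, 0.035, 0, 0, 0],
    [0, 0, 0.04, 0, 0, 0],
    [0, 0, 0.02, 0, 0, 0],
    [0, 0, 0.008, 0, 0, 0],
    [0, 0, 0.002, 0, 0, 0]
  ]
}}

```text
clock: 40.85
ee_pos: [0.6578, 0.0535, 0.0757]
tool_rot: [0.0, 0.998, 0.058, 0.001]
contact_force: [0.4, 0.2, -0.3]
gripper_width: 0.0246
grasp_force: 58.9
```

Call:
{"api": "play_rows", "payload": {
  "series": [
    [0, 0, 0, 0, 0, 0],
    [0, 0, 0, 0, 0, 0],
    [0, 0, 0, 0, 0, 0],
    [0, 0, 0, 0, 0, 0],
    [0, 0, 0, 0, 0, 0]
  ]
}}

```text
clock: 41.35
ee_pos: [0.6574, 0.0535, 0.0751]
tool_rot: [0.0, 0.998, 0.058, 0.0]
contact_force: [-0.2, 0.2, -0.5]
gripper_width: 0.0243
grasp_force: 58.9
```

Call:
{"api": "play_rows", "payload": {
  "series": [
    [0, 0, 0, 0, 0, 0],
    [0, 0, 0, 0, 0, 0],
    [0, 0, 0, 0, 0, 0],
    [0, 0, 0, 0, 0, 0],
    [0, 0, 0, 0, 0, 0]
  ],
  "hand": -0.1
}}

```text
clock: 41.85
ee_pos: [0.6574, 0.0536, 0.0749]
tool_rot: [0.0, 0.998, 0.058, 0.0]
contact_force: [-0.5, -0.3, 0.1]
gripper_width: 0.0384
grasp_force: 0.0
```

Call:
{"api": "play_rows", "payload": {
  "series": [
    [0, 0, -0.02, 0, 0, 0],
    [0, 0, -0.05, 0, 0, 0],
    [0, 0, -0.07, 0, 0, 0],
    [0, 0, -0.08, 0, 0, 0],
    [0, 0, -0.07, 0, 0, 0]
  ]
}}

```text
clock: 42.35
ee_pos: [0.6574, 0.0536, 0.223]
tool_rot: [0.0, 0.998, 0.058, 0.001]
contact_force: [0.7, -0.3, -0.6]
gripper_width: 0.0386
grasp_force: 0.0
```

Run:
```python
from h import *
onstage("purple",85,40)
e=get_image("side");s=get_image("scene");print(px(e,[.6568,.0535,.08]),px(s,[.6568,.0535,.08]))
figs([s,e],NEAR)
to(.460,-.308,.2,-83.3)
```

```text
purple [(15, [266.5, 257.9], [264, 257, 6, 3]), (17, [319.6, 187.7], [318, 185, 4, 6])]
  axis [0.6672 0.0626] height [0.6635 0.0577 0.0744]
[317.48658445 186.756838  ] [266.01494038 254.5755715 ]
red [(29, [183.1, 158.4], [0.4792, -0.398]), (59, [305.0, 315.9], [0.468, -0.4215])] -> [ 0.4741035  -0.40426699]
blue [(54, [350.3, 303.8], [0.5803, -0.4089])] -> None
green [] -> None
yellow [(19, [209.9, 169.2], [0.4683, -0.2966]), (68, [286.9, 288.1], [0.4555, -0.3194])] -> [ 0.45950352 -0.30608444]
purple [] -> None
t42.55 pos [0.6577 0.0536 0.2216] yaw -83.3 F [ 0.5  0.2 -0.7] w 0.0386
  shift before turn [-0.4772  0.672   0.042 ] after turn [-0.4771  0.672   0.0432] turn [ 0.0002 -0.0019  0.    ]
```

Call:
{"api": "play_rows", "payload": {
  "series": [
    [-0.03, 0.04, 0, 0, 0, 0],
    [-0.05, 0.07, 0, 0, 0, 0],
    [-0.05, 0.07, 0, 0, 0, 0],
    [-0.05, 0.07, 0, 0, 0, 0],
    [-0.05, 0.07, 0, 0, 0, 0]
  ],
  "hand": 0.4
}}

```text
clock: 43.05
ee_pos: [0.5601, -0.1199, 0.2181]
tool_rot: [-0.0, 0.998, 0.059, -0.001]
contact_force: [1.0, -0.8, 0.9]
gripper_width: 0.0599
grasp_force: 0.0
```

Call:
{"api": "play_rows", "payload": {
  "series": [
    [-0.05, 0.07, 0, 0, 0, 0],
    [-0.05, 0.07, 0, 0, 0, 0],
    [-0.05, 0.07, 0, 0, 0, 0],
    [-0.05, 0.07, 0, 0, 0, 0],
    [-0.047, 0.071, 0.04, 0, 0, 0]
  ]
}}

```text
clock: 43.55
ee_pos: [0.459, -0.3092, 0.2011]
tool_rot: [0.001, 0.998, 0.058, 0.001]
contact_force: [-0.0, -0.4, -0.3]
gripper_width: 0.0597
grasp_force: 0.0
```

Call:
{"api": "play_rows", "payload": {
  "series": [
    [0, 0, 0.05, 0, 0, 0],
    [0, 0, 0, 0, 0, 0],
    [0, 0, 0, 0, 0, 0],
    [0, 0, 0, 0, 0, 0],
    [0, 0, 0, 0, 0, 0]
  ]
}}

```text
clock: 44.05
ee_pos: [0.4605, -0.3071, 0.1762]
tool_rot: [0.001, 0.998, 0.059, 0.001]
contact_force: [0.6, -0.1, -0.9]
gripper_width: 0.0599
grasp_force: 0.0
```

Run:
```python
from h import *
to(.460,-.3075,.014,-83.3)
wr("yellow",165,90)
```

```text
t44.05 pos [ 0.4605 -0.3071  0.1762] yaw -83.22 F [ 0.6 -0.1 -0.9] w 0.0599
  shift before turn [-1.600e-03  2.000e-04  3.244e-01] after turn [-0.0011  0.0007  0.3244] turn [ 0.0009 -0.001   0.0009]
 wrist yellow 88 [278.8, 184.2] [ 0.4697 -0.3068] tool [9.1 0.6]
```

Aligned; pick the yellow one.

Call:
{"api": "play_rows", "payload": {
  "series": [
    [0, 0, 0.03, 0, 0, 0],
    [0, 0, 0.05, 0, 0, 0],
    [0, 0, 0.05, 0, 0, 0],
    [0, 0, 0.05, 0, 0, 0],
    [0, 0, 0.05, 0, 0, 0]
  ]
}}

```text
clock: 44.6
ee_pos: [0.4594, -0.307, 0.0579]
tool_rot: [-0.0, 0.998, 0.059, -0.0]
contact_force: [0.5, 1.1, 0.3]
gripper_width: 0.0597
grasp_force: 0.0
```

Call:
{"api": "play_rows", "payload": {
  "series": [
    [0, 0, 0.045, 0, 0, 0],
    [0, 0, 0.03, 0, 0, 0],
    [0, 0, 0.015, 0, 0, 0],
    [0, 0, 0.005, 0, 0, 0],
    [0, 0, 0, 0, 0, 0]
  ]
}}

```text
clock: 45.1
ee_pos: [0.46, -0.3077, 0.0128]
tool_rot: [0.0, 0.998, 0.059, 0.0]
contact_force: [0.2, -1.3, 0.4]
gripper_width: 0.0602
grasp_force: 0.0
```

Call:
{"api": "play_rows", "payload": {
  "series": [
    [0, 0, 0, 0, 0, 0],
    [0, 0, 0, 0, 0, 0],
    [0, 0, 0, 0, 0, 0],
    [0, 0, 0, 0, 0, 0],
    [0, 0, 0, 0, 0, 0]
  ],
  "hand": -1
}}

```text
clock: 45.6
ee_pos: [0.4603, -0.308, 0.0135]
tool_rot: [0.001, 0.998, 0.058, 0.001]
contact_force: [-0.6, 0.3, 6.0]
gripper_width: 0.0246
grasp_force: 58.9
```

Call:
{"api": "play_rows", "payload": {
  "series": [
    [0, 0, 0, 0, 0, 0],
    [0, 0, -0.03, 0, 0, 0],
    [0, 0, -0.07, 0, 0, 0],
    [0, 0, -0.08, 0, 0, 0],
    [0, 0, -0.08, 0, 0, 0]
  ]
}}

```text
clock: 46.1
ee_pos: [0.4592, -0.3072, 0.1442]
tool_rot: [-0.0, 0.998, 0.058, -0.0]
contact_force: [1.2, 0.6, -0.6]
gripper_width: 0.0242
grasp_force: 58.9
```

Call:
{"api": "play_rows", "payload": {
  "series": [
    [0, 0, -0.08, 0, 0, 0],
    [0, 0, -0.06, 0, 0, 0],
    [0, 0, 0, 0, 0, 0],
    [0, 0, 0, 0, 0, 0],
    [0, 0, 0, 0, 0, 0]
  ]
}}

```text
clock: 46.6
ee_pos: [0.4591, -0.307, 0.2108]
tool_rot: [-0.001, 0.998, 0.058, -0.001]
contact_force: [-0.1, -0.7, 0.4]
gripper_width: 0.0244
grasp_force: 58.9
```

Run:
```python
from h import *
to(.5618,.0098,.21,-83.3)
```

```text
t46.60 pos [ 0.4591 -0.307   0.2108] yaw -83.29 F [-0.1 -0.7  0.4] w 0.0244
  shift before turn [ 0.2781 -0.6053  0.0022] after turn [ 0.278  -0.6054  0.0016] turn [-0.0013  0.0013  0.0001]
```

Call:
{"api": "play_rows", "payload": {
  "series": [
    [0.018, -0.035, 0, 0, 0, 0],
    [0.03, -0.065, 0, 0, 0, 0],
    [0.03, -0.065, 0, 0, 0, 0],
    [0.03, -0.065, 0, 0, 0, 0],
    [0.03, -0.065, 0, 0, 0, 0]
  ]
}}

```text
clock: 47.1
ee_pos: [0.5105, -0.1514, 0.2105]
tool_rot: [-0.001, 0.998, 0.058, -0.001]
contact_force: [1.2, -0.1, -0.3]
gripper_width: 0.0243
grasp_force: 58.9
```

Call:
{"api": "play_rows", "payload": {
  "series": [
    [0.03, -0.065, 0, 0, 0, 0],
    [0.03, -0.065, 0, 0, 0, 0],
    [0.03, -0.065, 0, 0, 0, 0],
    [0.03, -0.065, 0, 0, 0, 0],
    [0.02, -0.05, 0, 0, 0, 0]
  ]
}}

```text
clock: 47.6
ee_pos: [0.562, 0.0112, 0.2104]
tool_rot: [-0.0, 0.998, 0.059, -0.002]
contact_force: [-0.3, -0.7, -1.3]
gripper_width: 0.0243
grasp_force: 59.0
```

Call:
{"api": "play_rows", "payload": {
  "series": [
    [0, 0, 0.04, 0, 0, 0],
    [0, 0, 0.07, 0, 0, 0],
    [0, 0, 0.06, 0, 0, 0],
    [0, 0, 0, 0, 0, 0],
    [0, 0, 0, 0, 0, 0]
  ]
}}

```text
clock: 48.1
ee_pos: [0.5619, 0.0091, 0.1268]
tool_rot: [-0.0, 0.998, 0.058, -0.001]
contact_force: [0.8, -0.5, 0.8]
gripper_width: 0.0246
grasp_force: 58.9
```

Run:
```python
from h import *
to(.5618,.0098,.0740,-83.3)
```

```text
t48.10 pos [0.5619 0.0091 0.1268] yaw -83.3 F [ 0.8 -0.5  0.8] w 0.0246
  shift before turn [ 0.0002 -0.0013  0.1057] after turn [-0.     -0.0013  0.1057] turn [-0.0002  0.0014 -0.    ]
```

Call:
{"api": "play_rows", "payload": {
  "series": [
    [0, -0.001, 0.035, 0, 0, 0],
    [0, 0, 0.04, 0, 0, 0],
    [0, 0, 0.02, 0, 0, 0],
    [0, 0, 0.008, 0, 0, 0],
    [0, 0, 0.003, 0, 0, 0]
  ]
}}

```text
clock: 48.6
ee_pos: [0.5628, 0.0096, 0.0752]
tool_rot: [0.0, 0.998, 0.058, 0.001]
contact_force: [-0.7, 0.0, -0.5]
gripper_width: 0.0245
grasp_force: 58.9
```

Call:
{"api": "play_rows", "payload": {
  "series": [
    [0, 0, 0, 0, 0, 0],
    [0, 0, 0, 0, 0, 0],
    [0, 0, 0, 0, 0, 0],
    [0, 0, 0, 0, 0, 0],
    [0, 0, 0, 0, 0, 0]
  ]
}}

```text
clock: 49.1
ee_pos: [0.5624, 0.0097, 0.0745]
tool_rot: [0.0, 0.998, 0.058, 0.0]
contact_force: [-0.2, -0.3, -0.9]
gripper_width: 0.0241
grasp_force: 58.9
```

Call:
{"api": "play_rows", "payload": {
  "series": [
    [0, 0, 0, 0, 0, 0],
    [0, 0, 0, 0, 0, 0],
    [0, 0, 0, 0, 0, 0],
    [0, 0, 0, 0, 0, 0],
    [0, 0, 0, 0, 0, 0]
  ],
  "hand": -0.1
}}

```text
clock: 49.6
ee_pos: [0.5624, 0.0097, 0.0743]
tool_rot: [-0.0, 0.998, 0.058, 0.0]
contact_force: [0.6, 0.7, 1.2]
gripper_width: 0.0387
grasp_force: 0.0
```

Call:
{"api": "play_rows", "payload": {
  "series": [
    [0, 0, -0.02, 0, 0, 0],
    [0, 0, -0.05, 0, 0, 0],
    [0, 0, -0.07, 0, 0, 0],
    [0, 0, -0.08, 0, 0, 0],
    [0, 0, -0.07, 0, 0, 0]
  ]
}}

```text
clock: 50.1
ee_pos: [0.5624, 0.0097, 0.2224]
tool_rot: [0.0, 0.998, 0.058, 0.001]
contact_force: [-0.1, 0.3, -0.6]
gripper_width: 0.0386
grasp_force: 0.0
```

Run:
```python
from h import *
onstage("yellow",165,90);onstage("green",100,30);onstage("purple",85,40)
e=get_image("side");s=get_image("scene");print(px(e,[.5618,.0098,.08]),px(s,[.5618,.0098,.08]))
NEAR["blue"]=(.584,-.40)
figs([s,e],NEAR)
print(blobs(s,"blue",s=80,v=40,amin=4,roi=(140,140,230,220)))
to(.4735,-.4085,.2,-83.3)
```

```text
yellow [(4, [273.5, 226.0], [272, 226, 4, 1]), (39, [291.1, 198.3], [288, 196, 8, 7])]
  axis [0.5616 0.0119] height [0.5641 0.0154 0.0725]
green [(14, [297.5, 188.7], [296, 187, 4, 5])]
purple [(14, [266.1, 258.1], [264, 257, 6, 3]), (17, [319.6, 187.7], [318, 185, 4, 6])]
  axis [0.6664 0.0606] height [0.664  0.0573 0.0743]
[291.40546172 197.24193494] [272.66675549 222.68297022]
red [(30, [183.0, 158.4], [0.4794, -0.3983]), (59, [305.1, 315.8], [0.4683, -0.4213])] -> [ 0.47419821 -0.40463995]
blue [(6, [162.5, 183.5], [0.5944, -0.3829]), (54, [350.3, 303.8], [0.5803, -0.4089])] -> [ 0.58984388 -0.38931591]
green [] -> None
yellow [] -> None
purple [] -> None
[(87, [204.1, 216.3], [196, 212, 16, 8]), (11, [163.1, 183.2], [161, 182, 5, 3])]
t50.50 pos [0.5618 0.0097 0.2179] yaw -83.29 F [ 0.2 -0.1 -0.5] w 0.0385
  shift before turn [-0.2729  0.8101  0.0361] after turn [-0.2729  0.8101  0.0357] turn [-0.0003  0.0016  0.0001]
```

Call:
{"api": "play_rows", "payload": {
  "series": [
    [-0.0179, 0.0401, 0, 0, 0, 0],
    [-0.025, 0.07, 0, 0, 0, 0],
    [-0.025, 0.08, 0, 0, 0, 0],
    [-0.025, 0.08, 0, 0, 0, 0],
    [-0.025, 0.08, 0, 0, 0, 0]
  ],
  "hand": 0.4
}}

```text
clock: 51.0
ee_pos: [0.5234, -0.1724, 0.2183]
tool_rot: [-0.0, 0.998, 0.059, -0.001]
contact_force: [0.3, 0.7, 1.2]
gripper_width: 0.06
grasp_force: 0.0
```

Call:
{"api": "play_rows", "payload": {
  "series": [
    [-0.025, 0.08, 0, 0, 0, 0],
    [-0.025, 0.08, 0, 0, 0, 0],
    [-0.025, 0.08, 0, 0, 0, 0],
    [-0.025, 0.08, 0, 0, 0, 0],
    [-0.025, 0.07, 0.04, 0, 0, 0]
  ]
}}

```text
clock: 51.5
ee_pos: [0.4849, -0.3746, 0.2011]
tool_rot: [0.001, 0.998, 0.058, 0.001]
contact_force: [0.5, 0.0, 0.1]
gripper_width: 0.0597
grasp_force: 0.0
```

Call:
{"api": "play_rows", "payload": {
  "series": [
    [-0.03, 0.07, 0.045, 0, 0, 0],
    [0, 0, 0, 0, 0, 0],
    [0, 0, 0, 0, 0, 0],
    [0, 0, 0, 0, 0, 0],
    [0, 0, 0, 0, 0, 0]
  ]
}}

```text
clock: 52.0
ee_pos: [0.475, -0.4077, 0.178]
tool_rot: [0.001, 0.998, 0.059, 0.001]
contact_force: [-0.4, 1.3, -0.1]
gripper_width: 0.0598
grasp_force: 0.0
```

Run:
```python
from h import *
to(.4735,-.4085,.014,-83.3)
wr("red",100,60)
```

```text
t52.00 pos [ 0.475  -0.4077  0.178 ] yaw -83.2 F [-0.4  1.3 -0.1] w 0.0598
  shift before turn [-0.0036  0.0008  0.328 ] after turn [-0.0031  0.0012  0.328 ] turn [ 0.0008 -0.0008  0.0011]
 wrist red 150 [279.9, 187.2] [ 0.4809 -0.4088] tool [5.6 1.6]
```

Call:
{"api": "play_rows", "payload": {
  "series": [
    [-0.0055, 0.002, 0.03, 0, 0, 0],
    [0, 0, 0.05, 0, 0, 0],
    [0, 0, 0.05, 0, 0, 0],
    [0, 0, 0.05, 0, 0, 0],
    [0, 0, 0.05, 0, 0, 0]
  ]
}}

```text
clock: 52.55
ee_pos: [0.4712, -0.4092, 0.0599]
tool_rot: [-0.0, 0.998, 0.059, -0.0]
contact_force: [-0.1, -1.0, 0.4]
gripper_width: 0.0601
grasp_force: 0.0
```

Call:
{"api": "play_rows", "payload": {
  "series": [
    [0, 0, 0.045, 0, 0, 0],
    [0, 0, 0.03, 0, 0, 0],
    [0, 0, 0.018, 0, 0, 0],
    [0, 0, 0.005, 0, 0, 0],
    [0, 0, 0, 0, 0, 0]
  ]
}}

```text
clock: 53.05
ee_pos: [0.4718, -0.41, 0.0133]
tool_rot: [0.0, 0.998, 0.059, 0.0]
contact_force: [-0.9, 0.8, 0.0]
gripper_width: 0.0599
grasp_force: 0.0
```

Call:
{"api": "play_rows", "payload": {
  "series": [
    [0, 0, 0, 0, 0, 0],
    [0, 0, 0, 0, 0, 0],
    [0, 0, 0, 0, 0, 0],
    [0, 0, 0, 0, 0, 0],
    [0, 0, 0, 0, 0, 0]
  ],
  "hand": -1
}}

```text
clock: 53.55
ee_pos: [0.4721, -0.4104, 0.0141]
tool_rot: [0.001, 0.998, 0.058, 0.001]
contact_force: [-0.7, -0.7, 5.9]
gripper_width: 0.0243
grasp_force: 59.0
```

Call:
{"api": "play_rows", "payload": {
  "series": [
    [0, 0, 0, 0, 0, 0],
    [0, 0, -0.03, 0, 0, 0],
    [0, 0, -0.07, 0, 0, 0],
    [0, 0, -0.08, 0, 0, 0],
    [0, 0, -0.08, 0, 0, 0]
  ]
}}

```text
clock: 54.05
ee_pos: [0.4711, -0.4095, 0.1445]
tool_rot: [-0.0, 0.998, 0.058, -0.0]
contact_force: [1.6, -0.3, -1.0]
gripper_width: 0.0246
grasp_force: 58.9
```

Call:
{"api": "play_rows", "payload": {
  "series": [
    [0, 0, -0.08, 0, 0, 0],
    [0, 0, -0.06, 0, 0, 0],
    [0, 0, 0, 0, 0, 0],
    [0, 0, 0, 0, 0, 0],
    [0, 0, 0, 0, 0, 0]
  ]
}}

```text
clock: 54.55
ee_pos: [0.471, -0.4093, 0.211]
tool_rot: [-0.001, 0.998, 0.058, -0.001]
contact_force: [0.1, 0.5, -1.2]
gripper_width: 0.0247
grasp_force: 58.9
```

```bash
cat >> h.py <<'E'
def plate():
    w=get_image("wrist");o=observe();M=Ro.from_quat(o["tool_rot"][[1,2,3,0]]).as_matrix()
    h=cv2.cvtColor(w["frame"],cv2.COLOR_RGB2HSV)
    m=cv2.inRange(h,(0,0,130),(180,60,255));k=np.zeros_like(m);k[190:290,230:330]=1;m*=k
    n,l,st,ce=cv2.connectedComponentsWithStats(m);i=1+st[1:,4].argmax();ys,xs=np.nonzero(l==i)
    P=np.array([(M.T@(onz(w,p,o["ee_pos"][2]-.011)-o["ee_pos"])*1000)[:2] for p in zip(xs,ys)])
    hull=cv2.convexHull(P.astype(np.float32));q=cv2.approxPolyDP(hull,2.5,True)[:,0];print("plate",st[i],q.round(1).tolist())
E
python3 - <<'E'
from h import *
to(.6644,-.0107,.21,-83.3)
plate()
E
```

```text
t54.55 pos [ 0.471  -0.4093  0.211 ] yaw -83.29 F [ 0.1  0.5 -1.2] w 0.0247
  shift before turn [ 0.4773 -0.7467  0.003 ] after turn [ 0.4772 -0.7467  0.002 ] turn [-0.0016  0.0012  0.0001]
plate [242 227  74  42 948] [[3.5, 19.899999618530273], [-1.2999999523162842, 13.699999809265137], [-0.10000000149011612, -12.0], [3.4000000953674316, -18.899999618530273], [22.5, 0.800000011920929]]
```

Call:
{"api": "play_rows", "payload": {
  "series": [
    [0.02, -0.03, 0, 0, 0, 0],
    [0.046, -0.072, 0, 0, 0, 0],
    [0.046, -0.072, 0, 0, 0, 0],
    [0.046, -0.072, 0, 0, 0, 0],
    [0.046, -0.072, 0, 0, 0, 0]
  ]
}}

```text
clock: 55.1
ee_pos: [0.5547, -0.2372, 0.212]
tool_rot: [-0.001, 0.998, 0.059, -0.001]
contact_force: [0.6, -0.8, -0.0]
gripper_width: 0.0243
grasp_force: 59.0
```

Call:
{"api": "play_rows", "payload": {
  "series": [
    [0.046, -0.072, 0, 0, 0, 0],
    [0.046, -0.072, 0, 0, 0, 0],
    [0.046, -0.072, 0, 0, 0, 0],
    [0.046, -0.072, 0, 0, 0, 0],
    [0.046, -0.072, 0, 0, 0, 0]
  ]
}}

```text
clock: 55.6
ee_pos: [0.6475, -0.0448, 0.2119]
tool_rot: [-0.0, 0.998, 0.059, -0.001]
contact_force: [-0.6, -0.6, -0.1]
gripper_width: 0.0245
grasp_force: 59.0
```

Call:
{"api": "play_rows", "payload": {
  "series": [
    [0.044, -0.0695, 0, 0, 0, 0],
    [0, 0, 0.05, 0, 0, 0],
    [0, 0, 0.07, 0, 0, 0],
    [0, 0, 0.05, 0, 0, 0],
    [0, 0, 0, 0, 0, 0]
  ]
}}

```text
clock: 56.1
ee_pos: [0.6624, -0.0093, 0.1217]
tool_rot: [-0.001, 0.998, 0.059, -0.005]
contact_force: [-1.0, -0.0, -1.1]
gripper_width: 0.0243
grasp_force: 58.9
```

Call:
{"api": "play_rows", "payload": {
  "series": [
    [0, 0, 0, 0, 0, 0],
    [0, 0, 0, 0, 0, 0],
    [0, 0, 0, 0, 0, 0],
    [0, 0, 0, 0, 0, 0],
    [0, 0, 0, 0, 0, 0]
  ]
}}

```text
clock: 56.6
ee_pos: [0.6655, -0.0108, 0.1286]
tool_rot: [0.0, 0.998, 0.058, 0.001]
contact_force: [0.5, 0.8, -0.5]
gripper_width: 0.0248
grasp_force: 58.9
```

Run:
```python
from h import *
to(.6644,-.0107,.0745,-83.3)
```

```text
t56.60 pos [ 0.6655 -0.0108  0.1286] yaw -83.3 F [ 0.5  0.8 -0.5] w 0.0248
  shift before turn [-0.0022 -0.0005  0.1083] after turn [-0.0021 -0.0005  0.1083] turn [ 0.0001 -0.0008 -0.    ]
```

Call:
{"api": "play_rows", "payload": {
  "series": [
    [-0.002, 0, 0.035, 0, 0, 0],
    [0, 0, 0.04, 0, 0, 0],
    [0, 0, 0.02, 0, 0, 0],
    [0, 0, 0.009, 0, 0, 0],
    [0, 0, 0.004, 0, 0, 0]
  ]
}}

```text
clock: 57.1
ee_pos: [0.6644, -0.0109, 0.0739]
tool_rot: [0.0, 0.998, 0.058, 0.0]
contact_force: [0.0, 0.2, 0.6]
gripper_width: 0.0246
grasp_force: 58.9
```

Call:
{"api": "play_rows", "payload": {
  "series": [
    [0, 0, 0, 0, 0, 0],
    [0, 0, 0, 0, 0, 0],
    [0, 0, 0, 0, 0, 0],
    [0, 0, 0, 0, 0, 0],
    [0, 0, 0, 0, 0, 0]
  ]
}}

```text
clock: 57.6
ee_pos: [0.6643, -0.0109, 0.0741]
tool_rot: [0.0, 0.998, 0.059, 0.0]
contact_force: [-0.5, 0.1, -0.6]
gripper_width: 0.0244
grasp_force: 58.9
```

Call:
{"api": "play_rows", "payload": {
  "series": [
    [0, 0, 0, 0, 0, 0],
    [0, 0, 0, 0, 0, 0],
    [0, 0, 0, 0, 0, 0],
    [0, 0, 0, 0, 0, 0],
    [0, 0, 0, 0, 0, 0]
  ],
  "hand": -0.1
}}

```text
clock: 58.1
ee_pos: [0.6643, -0.0109, 0.0739]
tool_rot: [0.0, 0.998, 0.058, 0.0]
contact_force: [-0.3, 0.1, 0.3]
gripper_width: 0.0386
grasp_force: 0.0
```

Call:
{"api": "play_rows", "payload": {
  "series": [
    [0, 0, -0.02, 0, 0, 0],
    [0, 0, -0.05, 0, 0, 0],
    [0, 0, -0.07, 0, 0, 0],
    [0, 0, -0.08, 0, 0, 0],
    [0, 0, -0.07, 0, 0, 0]
  ]
}}

```text
clock: 58.6
ee_pos: [0.6643, -0.0109, 0.2221]
tool_rot: [0.0, 0.998, 0.059, 0.001]
contact_force: [0.0, -0.3, 0.5]
gripper_width: 0.0385
grasp_force: 0.0
```

Run:
```python
from h import *
onstage("red",100,60);onstage("yellow",165,90);onstage("purple",85,40)
e=get_image("side");s=get_image("scene");print(px(e,[.6644,-.0107,.08]),px(s,[.6644,-.0107,.08]))
NEAR["blue"]=(.584,-.40)
figs([s,e],NEAR)
to(.5863,-.396,.2,-83.3)
```

```text
red [(33, [245.8, 248.2], [242, 245, 8, 7]), (34, [326.9, 197.5], [323, 194, 8, 7])]
  axis [ 0.6653 -0.0076] height [ 0.6664 -0.0059  0.0734]
yellow [(41, [291.0, 198.5], [288, 196, 8, 7])]
purple [(12, [265.6, 257.9], [264, 256, 5, 4]), (16, [319.5, 187.7], [318, 185, 4, 6])]
  axis [0.6651 0.0579] height [0.6639 0.0562 0.0747]
[327.07998911 196.42069804] [244.78473539 245.42667406]
red [] -> None
blue [(7, [162.9, 183.3], [0.5931, -0.3824]), (54, [350.3, 303.8], [0.5803, -0.4089])] -> [ 0.59359364 -0.38161937]
green [] -> None
yellow [] -> None
purple [] -> None
t59.00 pos [ 0.6637 -0.0108  0.217 ] yaw -83.29 F [ 0.3 -0.2 -0.2] w 0.0384
  shift before turn [-0.2436  0.747   0.0343] after turn [-0.2436  0.747   0.034 ] turn [-0.0004  0.0019  0.0001]
```

Call:
{"api": "play_rows", "payload": {
  "series": [
    [-0.015, 0.04, 0, 0, 0, 0],
    [-0.025, 0.078, 0, 0, 0, 0],
    [-0.025, 0.078, 0, 0, 0, 0],
    [-0.025, 0.078, 0, 0, 0, 0],
    [-0.025, 0.078, 0, 0, 0, 0]
  ],
  "hand": 0.4
}}

```text
clock: 59.5
ee_pos: [0.6268, -0.1937, 0.2176]
tool_rot: [-0.0, 0.998, 0.059, -0.001]
contact_force: [-0.3, -0.6, 0.5]
gripper_width: 0.0595
grasp_force: 0.0
```

Call:
{"api": "play_rows", "payload": {
  "series": [
    [-0.025, 0.078, 0, 0, 0, 0],
    [-0.025, 0.078, 0, 0, 0, 0],
    [-0.025, 0.078, 0, 0, 0, 0],
    [-0.025, 0.078, 0, 0, 0, 0],
    [-0.028, 0.083, 0.04, 0, 0, 0]
  ]
}}

```text
clock: 60.0
ee_pos: [0.5874, -0.3978, 0.2011]
tool_rot: [0.001, 0.998, 0.059, 0.002]
contact_force: [0.6, 0.3, 0.7]
gripper_width: 0.0597
grasp_force: 0.0
```

Call:
{"api": "play_rows", "payload": {
  "series": [
    [0, 0, 0.045, 0, 0, 0],
    [0, 0, 0, 0, 0, 0],
    [0, 0, 0, 0, 0, 0],
    [0, 0, 0, 0, 0, 0],
    [0, 0, 0, 0, 0, 0]
  ]
}}

```text
clock: 60.5
ee_pos: [0.5881, -0.3954, 0.1783]
tool_rot: [0.001, 0.998, 0.059, 0.001]
contact_force: [-0.6, 0.0, 0.3]
gripper_width: 0.0601
grasp_force: 0.0
```

Run:
```python
from h import *
to(.587,-.396,.014,-83.3)
wr("blue",110,40)
```

```text
t60.50 pos [ 0.5881 -0.3954  0.1783] yaw -83.21 F [-0.6  0.   0.3] w 0.0601
  shift before turn [-0.003   0.0004  0.3286] after turn [-0.0023  0.001   0.3286] turn [ 0.0012 -0.0013  0.001 ]
 wrist blue 2121 [543.6, 389.0] [ 0.2508 -0.9846] tool [-404.5  545. ]
 wrist blue 1289 [20.3, 99.6] [ 0.6673 -0.0948] tool [ 114.  -289.4]
```

Run:
```python
from h import *
w=get_image("wrist");o=observe();M=Ro.from_quat(o["tool_rot"][[1,2,3,0]]).as_matrix()
for b in blobs(w,"blue",s=90,v=25,amin=8,roi=(200,140,360,260)): print(b,(M.T@(onz(w,b[1],.025)-o["ee_pos"])*1000)[:2].round(1))
h=cv2.cvtColor(w["frame"],cv2.COLOR_RGB2HSV)
m=cv2.inRange(h,(0,0,120),(180,70,255));k=np.zeros_like(m);k[140:260,200:360]=1;m*=k
n,l,st,ce=cv2.connectedComponentsWithStats(m)
for i in range(1,n):
    if st[i,4]>40: print("grey",st[i].tolist(),ce[i].round(1),(M.T@(onz(w,ce[i],.003)-o["ee_pos"])*1000)[:2].round(1))
```

```text
(19, [284.6, 184.1], [281, 181, 9, 6]) [8.7 6. ]
(19, [273.3, 184.8], [270, 182, 7, 6]) [ 8.1 -4.6]
grey [262, 173, 36, 34, 482] [279.4 183.6] [3.6 1.1]
```

Call:
{"api": "play_rows", "payload": {
  "series": [
    [-0.002, 0.001, 0.03, 0, 0, 0],
    [0, 0, 0.05, 0, 0, 0],
    [0, 0, 0.05, 0, 0, 0],
    [0, 0, 0.05, 0, 0, 0],
    [0, 0, 0.05, 0, 0, 0]
  ]
}}

```text
clock: 61.1
ee_pos: [0.5858, -0.3962, 0.0591]
tool_rot: [-0.0, 0.998, 0.059, -0.0]
contact_force: [0.3, -0.2, -0.1]
gripper_width: 0.0599
grasp_force: 0.0
```

Call:
{"api": "play_rows", "payload": {
  "series": [
    [0, 0, 0.045, 0, 0, 0],
    [0, 0, 0.03, 0, 0, 0],
    [0, 0, 0.018, 0, 0, 0],
    [0, 0, 0.005, 0, 0, 0],
    [0, 0, 0, 0, 0, 0]
  ]
}}

```text
clock: 61.6
ee_pos: [0.5865, -0.3968, 0.0128]
tool_rot: [0.0, 0.998, 0.059, 0.0]
contact_force: [-0.0, 1.0, 1.1]
gripper_width: 0.0596
grasp_force: 0.0
```

Call:
{"api": "play_rows", "payload": {
  "series": [
    [0, 0, 0, 0, 0, 0],
    [0, 0, 0, 0, 0, 0],
    [0, 0, 0, 0, 0, 0],
    [0, 0, 0, 0, 0, 0],
    [0, 0, 0, 0, 0, 0]
  ],
  "hand": -1
}}

```text
clock: 62.1
ee_pos: [0.5868, -0.3971, 0.0137]
tool_rot: [0.001, 0.998, 0.058, 0.001]
contact_force: [0.5, -0.4, 5.8]
gripper_width: 0.0244
grasp_force: 59.2
```

Call:
{"api": "play_rows", "payload": {
  "series": [
    [0, 0, 0, 0, 0, 0],
    [0, 0, -0.03, 0, 0, 0],
    [0, 0, -0.07, 0, 0, 0],
    [0, 0, -0.08, 0, 0, 0],
    [0, 0, -0.08, 0, 0, 0]
  ]
}}

```text
clock: 62.6
ee_pos: [0.5858, -0.3963, 0.1439]
tool_rot: [-0.0, 0.998, 0.059, -0.0]
contact_force: [0.4, -0.9, -0.5]
gripper_width: 0.0245
grasp_force: 58.9
```

Call:
{"api": "play_rows", "payload": {
  "series": [
    [0, 0, -0.08, 0, 0, 0],
    [0, 0, -0.06, 0, 0, 0],
    [0, 0, 0, 0, 0, 0],
    [0, 0, 0, 0, 0, 0],
    [0, 0, 0, 0, 0, 0]
  ]
}}

```text
clock: 63.1
ee_pos: [0.5857, -0.3962, 0.21]
tool_rot: [-0.001, 0.998, 0.058, -0.001]
contact_force: [-0.3, -0.1, -1.1]
gripper_width: 0.0244
grasp_force: 58.9
```

Run:
```python
from h import *
to(.6056,-.0377,.21,-83.3)
plate()
```

```text
t63.10 pos [ 0.5857 -0.3962  0.21  ] yaw -83.29 F [-0.3 -0.1 -1.1] w 0.0244
  shift before turn [ 0.1233 -0.7074  0.0015] after turn [ 1.232e-01 -7.074e-01 -1.000e-04] turn [-0.0017  0.0017  0.0001]
plate [ 245  238   66   31 1079] [[15.800000190734863, 16.700000762939453], [3.5, 17.200000762939453], [-1.2999999523162842, 13.699999809265137], [-0.10000000149011612, -12.100000381469727], [3.5, -16.200000762939453], [14.600000381469727, -16.799999237060547]]
```

Call:
{"api": "play_rows", "payload": {
  "series": [
    [0.007, -0.0394, 0, 0, 0, 0],
    [0.013, -0.073, 0, 0, 0, 0],
    [0.013, -0.075, 0, 0, 0, 0],
    [0.013, -0.075, 0, 0, 0, 0],
    [0.013, -0.075, 0, 0, 0, 0]
  ]
}}

```text
clock: 63.65
ee_pos: [0.5951, -0.2239, 0.2105]
tool_rot: [-0.001, 0.998, 0.058, -0.001]
contact_force: [0.1, 0.6, -0.8]
gripper_width: 0.0243
grasp_force: 59.0
```

Call:
{"api": "play_rows", "payload": {
  "series": [
    [0.013, -0.075, 0, 0, 0, 0],
    [0.013, -0.075, 0, 0, 0, 0],
    [0.013, -0.075, 0, 0, 0, 0],
    [0.013, -0.075, 0, 0, 0, 0],
    [0.014, -0.07, 0, 0, 0, 0]
  ]
}}

```text
clock: 64.15
ee_pos: [0.6063, -0.0362, 0.2107]
tool_rot: [-0.0, 0.998, 0.059, -0.001]
contact_force: [0.4, -0.1, 0.2]
gripper_width: 0.0245
grasp_force: 59.0
```

Call:
{"api": "play_rows", "payload": {
  "series": [
    [0, 0, 0.04, 0, 0, 0],
    [0, 0, 0.07, 0, 0, 0],
    [0, 0, 0.05, 0, 0, 0],
    [0, 0, 0, 0, 0, 0],
    [0, 0, 0, 0, 0, 0]
  ]
}}

```text
clock: 64.65
ee_pos: [0.6066, -0.038, 0.1319]
tool_rot: [-0.0, 0.998, 0.058, -0.001]
contact_force: [0.5, 1.2, 0.3]
gripper_width: 0.0245
grasp_force: 59.0
```

Call:
{"api": "play_rows", "payload": {
  "series": [
    [0, 0, 0, 0, 0, 0],
    [0, 0, 0, 0, 0, 0],
    [0, 0, 0, 0, 0, 0],
    [0, 0, 0, 0, 0, 0],
    [0, 0, 0, 0, 0, 0]
  ]
}}

```text
clock: 65.15
ee_pos: [0.6071, -0.0381, 0.1326]
tool_rot: [0.0, 0.998, 0.058, 0.0]
contact_force: [-0.0, 0.4, -0.5]
gripper_width: 0.0243
grasp_force: 59.0
```

Run:
```python
from h import *
to(.6068,-.0377,.0742,-83.3)
```

```text
t65.15 pos [ 0.6071 -0.0381  0.1326] yaw -83.3 F [-0.   0.4 -0.5] w 0.0243
  shift before turn [-0.0006 -0.0008  0.1169] after turn [-0.0005 -0.0008  0.1169] turn [ 0.0001 -0.0003  0.    ]
```

Call:
{"api": "play_rows", "payload": {
  "series": [
    [0, -0.0008, 0.04, 0, 0, 0],
    [0, 0, 0.04, 0, 0, 0],
    [0, 0, 0.025, 0, 0, 0],
    [0, 0, 0.009, 0, 0, 0],
    [0, 0, 0.003, 0, 0, 0]
  ]
}}

```text
clock: 65.65
ee_pos: [0.607, -0.0376, 0.0737]
tool_rot: [-0.0, 0.998, 0.058, -0.0]
contact_force: [0.2, 0.7, -1.2]
gripper_width: 0.0241
grasp_force: 59.0
```

Call:
{"api": "play_rows", "payload": {
  "series": [
    [0, 0, 0, 0, 0, 0],
    [0, 0, 0, 0, 0, 0],
    [0, 0, 0, 0, 0, 0],
    [0, 0, 0, 0, 0, 0],
    [0, 0, 0, 0, 0, 0]
  ]
}}

```text
clock: 66.15
ee_pos: [0.6071, -0.0376, 0.0741]
tool_rot: [0.0, 0.998, 0.058, 0.0]
contact_force: [0.6, -0.2, -0.3]
gripper_width: 0.0244
grasp_force: 59.0
```

Call:
{"api": "play_rows", "payload": {
  "series": [
    [0, 0, 0, 0, 0, 0],
    [0, 0, 0, 0, 0, 0],
    [0, 0, 0, 0, 0, 0],
    [0, 0, 0, 0, 0, 0],
    [0, 0, 0, 0, 0, 0]
  ],
  "hand": -0.1
}}

```text
clock: 66.65
ee_pos: [0.607, -0.0377, 0.0738]
tool_rot: [0.0, 0.998, 0.058, 0.0]
contact_force: [0.1, 0.1, -0.2]
gripper_width: 0.0384
grasp_force: 0.0
```

Call:
{"api": "play_rows", "payload": {
  "series": [
    [0, 0, -0.02, 0, 0, 0],
    [0, 0, -0.05, 0, 0, 0],
    [0, 0, -0.07, 0, 0, 0],
    [0, 0, -0.08, 0, 0, 0],
    [0, 0, -0.07, 0, 0, 0]
  ]
}}

```text
clock: 67.15
ee_pos: [0.607, -0.0376, 0.222]
tool_rot: [0.0, 0.998, 0.058, 0.001]
contact_force: [0.1, 0.0, -0.1]
gripper_width: 0.0382
grasp_force: 0.0
```

Call:
{"api": "play_rows", "payload": {
  "series": [
    [-0.06, 0, 0, 0, 0, 0],
    [-0.06, 0, 0, 0, 0, 0],
    [-0.06, 0, 0, 0, 0, 0],
    [-0.06, 0, 0, 0, 0, 0],
    [-0.04, 0, 0, 0, 0, 0]
  ],
  "hand": -1
}}

```text
clock: 67.65
ee_pos: [0.4665, -0.0541, 0.2198]
tool_rot: [0.0, 0.998, 0.058, 0.001]
contact_force: [-0.5, -0.5, -0.4]
gripper_width: 0.0001
grasp_force: 0.0
```

Call:
{"api": "play_rows", "payload": {
  "series": [
    [0, 0, 0, 0, 0, 0],
    [0, 0, 0, 0, 0, 0],
    [0, 0, 0, 0, 0, 0],
    [0, 0, 0, 0, 0, 0],
    [0, 0, 0, 0, 0, 0]
  ]
}}

```text
clock: 68.15
ee_pos: [0.4683, -0.0539, 0.2186]
tool_rot: [-0.0, 0.998, 0.059, -0.0]
contact_force: [0.9, 0.4, 0.1]
gripper_width: -0.0001
grasp_force: 0.0
```

Run:
```python
from h import *
for c in SEL: onstage(c,SEL[c][0],SEL[c][1])
e=get_image("side");s=get_image("scene")
for c,p in dict(red=(.6644,-.0107),blue=(.6056,-.0377),green=(.5934,.0662),yellow=(.5618,.0098),purple=(.6568,.0535)).items(): print(c,px(s,[*p,.077]).round(1),px(e,[*p,.077]).round(1))
print("packtop side",[b for b in blobs(e,"blue",amin=20)][:4])
hb=onz(e,[b for b in blobs(e,"blue",amin=60)][0][1],.09);print(hb)
print("orange scene/side",blobs(s,"orange",s=210,v=180,amin=8,roi=(230,150,330,260))[:2],blobs(e,"orange",s=210,v=180,amin=8,roi=(230,180,290,250))[:2])
to(.4677,-.0027,.1,-83.3)
w=get_image("wrist");print("wrist or",[(b,onz(w,b[1],.048).round(4)) for b in blobs(w,"orange",s=200,v=150,amin=40)[:3]])
```

```text
red [(34, [245.8, 248.1], [242, 245, 8, 7]), (36, [326.9, 197.5], [323, 194, 9, 7])]
  axis [ 0.6653 -0.0075] height [ 0.6663 -0.0061  0.0735]
blue [(32, [310.9, 204.7], [308, 202, 7, 6])]
green [(14, [297.5, 188.7], [296, 187, 4, 5])]
yellow [(44, [291.4, 198.5], [288, 196, 8, 7])]
purple [(15, [266.4, 258.0], [264, 257, 6, 4]), (17, [319.6, 187.7], [318, 185, 4, 6])]
  axis [0.667 0.062] height [0.6637 0.0577 0.0743]
red [244.9 246. ] [327.  197.3]
blue [249.6 226.5] [310.8 204.2]
green [283.3 240.6] [296.2 188.1]
yellow [272.7 223.3] [291.4 198.1]
purple [266.1 255.2] [317.4 187.6]
packtop side [(127, [347.2, 219.1], [337, 215, 21, 9]), (31, [310.9, 204.6], [308, 202, 7, 6])]
[ 0.66718888 -0.15904777  0.09      ]
orange scene/side [] []
t68.75 pos [ 0.4679 -0.054   0.2188] yaw -83.3 F [-0.1  0.3  0.6] w 0.0001
  shift before turn [ 0.0115 -0.102   0.2377] after turn [ 0.0116 -0.102   0.2377] turn [ 0.     -0.0001  0.    ]
wrist or []
```

Call:
{"api": "play_rows", "payload": {
  "series": [
    [0, 0, 0, 0, 0, -0.0926],
    [0, 0, 0, 0, 0, -0.0926],
    [0, 0, 0, 0, 0, -0.0926],
    [0, 0, 0, 0, 0, -0.0926],
    [0, 0, 0, 0, 0, -0.0926]
  ]
}}

```text
clock: 69.3
ee_pos: [0.4679, -0.054, 0.2188]
tool_rot: [0.0, 0.911, 0.412, 0.0]
contact_force: [0.8, -1.2, 0.7]
gripper_width: -0.0
grasp_force: 0.0
```

Call:
{"api": "play_rows", "payload": {
  "series": [
    [0, 0, 0, 0, 0, -0.0926],
    [0, 0, 0, 0, 0, -0.0926],
    [0, 0, 0, 0, 0, -0.0926],
    [0, 0, 0, 0, 0, -0.0926],
    [0, 0, 0, 0, 0, -0.0926]
  ]
}}

```text
clock: 69.8
ee_pos: [0.4679, -0.054, 0.2189]
tool_rot: [0.0, 0.705, 0.709, 0.0]
contact_force: [0.2, 0.9, 0.3]
gripper_width: 0.0005
grasp_force: 0.0
```

Call:
{"api": "play_rows", "payload": {
  "series": [
    [0.05, 0, 0, 0, 0, 0],
    [0.052, 0, 0, 0, 0, 0],
    [0, 0, 0.05, 0, 0, 0],
    [0, 0, 0.06, 0, 0, 0],
    [0, 0, 0, 0, 0, 0]
  ]
}}

```text
clock: 70.3
ee_pos: [0.4658, -0.0026, 0.1599]
tool_rot: [-0.003, 0.707, 0.708, -0.002]
contact_force: [-0.4, -0.5, -0.0]
gripper_width: 0.0001
grasp_force: 0.0
```

Call:
{"api": "play_rows", "payload": {
  "series": [
    [0, 0, 0, 0, 0, 0],
    [0, 0, 0, 0, 0, 0],
    [0, 0, 0, 0, 0, 0],
    [0, 0, 0, 0, 0, 0],
    [0, 0, 0, 0, 0, 0]
  ]
}}

```text
clock: 70.8
ee_pos: [0.4681, -0.0031, 0.1644]
tool_rot: [0.0, 0.707, 0.707, 0.0]
contact_force: [-0.2, -0.4, -0.3]
gripper_width: -0.0
grasp_force: 0.0
```

Run:
```python
from h import *
to(.4677,-.0027,.055,0)
w=get_image("wrist");print([(b,onz(w,b[1],.048).round(4)) for b in blobs(w,"orange",s=190,v=120,amin=60)[:4]])
```

```text
t70.80 pos [ 0.4681 -0.0031  0.1644] yaw 0.04 F [-0.2 -0.4 -0.3] w -0.0
  shift before turn [ 0.0008 -0.0011  0.2188] after turn [ 0.0008 -0.0008  0.2188] turn [0.0007 0.     0.0004]
[]
```

Call:
{"api": "play_rows", "payload": {
  "series": [
    [0, 0, 0.05, 0, 0, 0],
    [0, 0, 0.06, 0, 0, 0],
    [0, 0, 0.06, 0, 0, 0],
    [0, 0, 0.035, 0, 0, 0],
    [0, 0, 0.01, 0, 0, 0]
  ]
}}

```text
clock: 71.35
ee_pos: [0.4665, -0.0029, 0.0542]
tool_rot: [-0.002, 0.707, 0.707, -0.001]
contact_force: [-0.1, 0.2, 0.6]
gripper_width: -0.0001
grasp_force: 0.0
```

Call:
{"api": "play_rows", "payload": {
  "series": [
    [0, 0, 0.005, 0, 0, 0],
    [0, 0, 0.005, 0, 0, 0],
    [0, 0, 0.004, 0, 0, 0],
    [0, 0, 0, 0, 0, 0],
    [0, 0, 0, 0, 0, 0]
  ]
}}

```text
clock: 71.85
ee_pos: [0.4687, -0.0031, 0.0503]
tool_rot: [0.001, 0.707, 0.707, 0.001]
contact_force: [1.7, 0.4, 3.1]
gripper_width: -0.0
grasp_force: 1.2
```

Call:
{"api": "play_rows", "payload": {
  "series": [
    [0, 0, 0.004, 0, 0, 0],
    [0, 0, 0.004, 0, 0, 0],
    [0, 0, 0.004, 0, 0, 0],
    [0, 0, 0, 0, 0, 0],
    [0, 0, 0, 0, 0, 0]
  ]
}}

```text
clock: 72.35
ee_pos: [0.4689, -0.0031, 0.0457]
tool_rot: [0.001, 0.707, 0.707, 0.001]
contact_force: [-6.3, 0.3, 19.4]
gripper_width: -0.0001
grasp_force: 9.9
```

Call:
{"api": "play_rows", "payload": {
  "series": [
    [0, 0, 0.002, 0, 0, 0],
    [0, 0, 0, 0, 0, 0],
    [0, 0, 0, 0, 0, 0],
    [0, 0, 0, 0, 0, 0],
    [0, 0, 0, 0, 0, 0]
  ]
}}

```text
clock: 72.85
ee_pos: [0.4689, -0.0031, 0.0456]
tool_rot: [0.001, 0.707, 0.707, 0.001]
contact_force: [-10.8, -0.2, 27.0]
gripper_width: -0.0001
grasp_force: 13.4
```

Run:
```python
from h import *
to(.4677,-.0027,.042,0)
s=get_image("scene");e=get_image("side");f=s["frame"];
for d,n in((s,"s"),(e,"e")):
    h=cv2.cvtColor(d["frame"],cv2.COLOR_RGB2HSV);p=px(d,[.4677,-.0027,.048]).round().astype(int);print(n,p)
    for c in("green","orange"):print(c,blobs(d,c,s=110,v=90,amin=2,roi=(p[0]-22,p[1]-22,p[0]+22,p[1]+22))[:4])
```

```text
t72.85 pos [ 0.4689 -0.0031  0.0456] yaw 0.05 F [-10.8  -0.2  27. ] w -0.0001
  shift before turn [ 0.0008 -0.0025  0.0072] after turn [ 0.0008 -0.0025  0.0072] turn [0.0016 0.0002 0.0006]
s [288 205]
green []
orange [(543, [302.1, 203.1], [284, 183, 26, 44]), (269, [271.0, 195.3], [266, 183, 13, 26]), (37, [273.4, 222.9], [270, 220, 8, 7])]
e [261 213]
green []
orange [(715, [251.1, 217.5], [239, 191, 44, 44]), (78, [269.8, 208.8], [267, 201, 8, 14]), (29, [252.4, 193.2], [249, 191, 7, 6]), (4, [269.5, 191.5], [269, 191, 2, 2])]
```

Call:
{"api": "play_rows", "payload": {
  "series": [
    [0, 0, -0.005, 0, 0, 0],
    [0, 0, 0, 0, 0, 0],
    [0, 0, 0, 0, 0, 0],
    [0, 0, 0, 0, 0, 0],
    [0, 0, 0, 0, 0, 0]
  ]
}}

```text
clock: 73.45
ee_pos: [0.4687, -0.0031, 0.046]
tool_rot: [0.001, 0.707, 0.707, 0.001]
contact_force: [-0.9, 0.5, 9.2]
gripper_width: 0.0001
grasp_force: 4.6
```

Call:
{"api": "play_rows", "payload": {
  "series": [
    [0, 0, -0.003, 0, 0, 0],
    [0, 0, 0, 0, 0, 0],
    [0, 0, 0, 0, 0, 0],
    [0, 0, 0, 0, 0, 0],
    [0, 0, 0, 0, 0, 0]
  ]
}}

```text
clock: 73.95
ee_pos: [0.4681, -0.003, 0.0464]
tool_rot: [0.0, 0.707, 0.707, 0.0]
contact_force: [2.9, -0.1, 4.5]
gripper_width: 0.0001
grasp_force: 2.3
```

Call:
{"api": "play_rows", "payload": {
  "series": [
    [0, 0, -0.003, 0, 0, 0],
    [0, 0, 0, 0, 0, 0],
    [0, 0, 0, 0, 0, 0],
    [0, 0, 0, 0, 0, 0],
    [0, 0, 0, 0, 0, 0]
  ]
}}

```text
clock: 74.45
ee_pos: [0.4678, -0.003, 0.0477]
tool_rot: [-0.0, 0.707, 0.707, -0.0]
contact_force: [2.9, 0.7, 4.5]
gripper_width: -0.0002
grasp_force: 1.9
```

Call:
{"api": "play_rows", "payload": {
  "series": [
    [0, 0, -0.004, 0, 0, 0],
    [0, 0, 0, 0, 0, 0],
    [0, 0, 0, 0, 0, 0],
    [0, 0, 0, 0, 0, 0],
    [0, 0, 0, 0, 0, 0]
  ]
}}

```text
clock: 74.95
ee_pos: [0.4676, -0.003, 0.0496]
tool_rot: [-0.0, 0.707, 0.707, -0.0]
contact_force: [0.2, 0.2, 3.1]
gripper_width: -0.0002
grasp_force: 1.4
```

Call:
{"api": "play_rows", "payload": {
  "series": [
    [0, 0, -0.004, 0, 0, 0],
    [0, 0, 0, 0, 0, 0],
    [0, 0, 0, 0, 0, 0],
    [0, 0, 0, 0, 0, 0],
    [0, 0, 0, 0, 0, 0]
  ]
}}

```text
clock: 75.45
ee_pos: [0.4676, -0.003, 0.0516]
tool_rot: [-0.0, 0.707, 0.707, -0.0]
contact_force: [-1.2, 0.4, 0.5]
gripper_width: -0.0001
grasp_force: 0.8
```

Call:
{"api": "play_rows", "payload": {
  "series": [
    [0, 0, -0.02, 0, 0, 0],
    [0, 0, -0.05, 0, 0, 0],
    [0, 0, -0.08, 0, 0, 0],
    [0, 0, -0.08, 0, 0, 0],
    [0, 0, -0.06, 0, 0, 0]
  ]
}}

```text
clock: 75.95
ee_pos: [0.4682, -0.003, 0.2002]
tool_rot: [0.001, 0.707, 0.707, 0.001]
contact_force: [0.6, -0.2, -0.5]
gripper_width: -0.0001
grasp_force: 0.0
```

Call:
{"api": "play_rows", "payload": {
  "series": [
    [0, 0, 0, 0, 0, 0],
    [0, 0, 0, 0, 0, 0],
    [0, 0, 0, 0, 0, 0],
    [0, 0, 0, 0, 0, 0],
    [0, 0, 0, 0, 0, 0]
  ]
}}

```text
clock: 76.45
ee_pos: [0.4675, -0.0029, 0.1958]
tool_rot: [-0.001, 0.707, 0.707, -0.001]
contact_force: [0.7, 0.4, 0.2]
gripper_width: 0.0002
grasp_force: 0.0
```

Run:
```python
from h import *
e=get_image("side");s=get_image("scene")
for c in SEL:
    a,b=SEL[c]
    print(c,[x[:2] for x in blobs(e,c,s=a,v=b,amin=8) if 270<x[1][0]<360 and 170<x[1][1]<225][:2])
w=get_image("wrist");print("yellow wrist etc",observe()["ee_pos"])
```

```text
red [(37, [326.9, 197.5])]
blue [(132, [347.2, 219.1]), (32, [310.9, 204.7])]
green [(14, [297.5, 188.7])]
yellow [(42, [291.3, 198.3])]
purple [(17, [319.6, 187.7])]
yellow wrist etc [ 0.46774581 -0.00297398  0.19640414]
```

Everything is unchanged since placing, so I'm handing in.

```bash
python3 -c "
from station import finish_job
print(finish_job())"
```

```text
the job is handed in; nothing more can be done
None
```

I handed the job in at about 76 s, without a verdict shown: the pack is at the end stop, the stage seated, all five figures upright on their own cork spots, and the start button pressed to its stop; I never touched the jar or the drill case.

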